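# Pack a planted glass trough snugly into its carrying crate

### The arm

A 6-joint arm with a two-finger parallel gripper is mounted at the origin on the work surface. World frame = base frame: x ahead of the robot, y to its left, z up, the work surface at z = 0. Lengths are in m, angles in rad, forces in N, time in s.
With the tool pointing down it reaches from about 0.275 to 0.75 m from the base axis. Payload 10.2 kg.
Tool frame: the origin (TCP) lies on the centre line of the jaws, within the pads' length; the fingertips stand 8 mm ahead of it and the grasp point (between the pads) lies 11 mm behind it; z points along the fingers, x is the direction in which the jaws open and shut, and the axes are right-handed (so a half turn about z gives the same grasp; the last joint's range is limited). The gripper opens to 85 mm and grips with 20 to 120 N. Pads are 22 mm wide; open, the fingers measure 114 mm over their backs; the gripper's body (76 mm by 85 mm) begins 54 mm behind the grasp point. The pads swing forward as they close: fully open they stand 13 mm farther back than shut.
Start: joints at [-1.409, 0.313, 1.498, -0, 1.331, -0.223], TCP at [0.197, -0.487, 0.239] pointing down, gripper open.
Joint ranges: [-2.94, 2.94], [-0.97, 2.17], [0.19, 2.56], [-1.23, 4.37], [0.02, 3.11], [-2.88, 2.88]. Speed limits (rad/s): [2.39, 2.39, 3.01, 3.14, 3.14, 3.14].

### API

Orientations are given as a 3x3 rotation matrix whose columns are the frame's x, y, z axes.
In Python, from bench import bot gives the robot as it stands. The module is installed in compiled form; this text tells all that it offers.
- The arm moves only by the tool move_arm, never from a script. Its argument "deltas" is a list of rows, each a list of 7 numbers: the shift along the world's x, y, z in mm, then the turn, a rotation vector about the world's x, y, z in degrees, then the finger opening in mm, from 0 to 85.4. In form: [[dx, dy, dz, rx, ry, rz, claw], ...]. A call has 1 to 12 rows; each row shifts and turns the commanded pose from where the row before left it; what a row does not reach is not made up. A row lasts 1/10 s, in which the tool goes at most 50 mm and 8.59 degrees, less where a joint would pass 70% of its speed; a pose out of reach is approached as far as the arm can. A call is refused whole if a number of a shift passes 50 or a number of a turn 8.59, either way. A call with a gripper value outside its range is refused whole. The fingers move at their own pace and stop on an object; the grip force is fixed at half the most. Time passes only in rows, so rows that do not move let the fingers close. It gives the time, the measured TCP pose, the force and the opening at its end, in the units of the state.
- bot.observe(): the state, without advancing time (a new reading comes with each control period).
- bot.snapshot(name): name is "scene" or "top" or "wrist"; returns the picture (420x560x3 uint8, blue, green, red); there is no depth.
- bot.camera_params(name): a dict with "fov_y" (degrees; the focal length in pixels is half the picture's height over the tangent of half this angle, whatever the lens; pixels are square), "cx", "cy" (the principal point, pixels), "k1" (the pictures are not rectified: a ray, as slopes to the right and down, at radius r is drawn at 1 + k1 r^2 times it, then the intrinsics apply), "extrinsics" (4x4, takes a point from camera to world coordinates). Camera axes: x right, y up, looking along -z (the intrinsics and any distortion apply to the point x, -y, -z); pixel columns grow to the right and rows downward; lengths in m; the calibration is good to about 2 mm. A picture is of the moment at which its call begins: read the wrist's pose just before it. camera_params takes no time and is no camera call; for the wrist camera it gives the pose at the moment of the call.
- bot.close_job(): hands the job in, once; it reports no verdict.
The state is a dict: "time_s": time; "joints": joint angles; "joint_velocities": joint speeds; "joint_efforts": joint torques, N m; "position": TCP position; "orientation": TCP orientation; "force": force on the tool from outside, world axes, zero at the start; "wrist_torque": the same for the moment, N m; "gripper_width": finger opening in m.
Only numpy, scipy, OpenCV 4.12 (cv2) and the standard library are available. Lean on these libraries where they do the work, as an engineer would, in place of code of your own. Each camera call takes 0.05 s, during which the arm holds its last target.

### The job

Pack the planted glass trough for the road: add spacer plates from the rack, standing on edge, to the gap between the trough and the crate's end board, each pushed fully down to the crate floor and about centred under the turn-button, until the gap is snug and no further plate would go in. Then swing the turn-button across the tops of the plates as far as it goes, so that they cannot jump out. Leave the spare plates standing in the rack, and do not press on the glass with the gripper.

Things in the scene. Friction and masses are not known exactly. Their poses are not given: they have to be found in the camera images.
- crate: open wooden carrying crate, fixed to the table, 236 mm long (its x), 160 mm wide (its y); floor 8 mm thick, walls to 76 mm above the table; origin at the centre of its underside, z up. The packing end is its -x end: the inner face of that 12 mm end board is at x = -106 mm, and a post outside that board (110 mm high, x from -150 to -118 mm, 34 mm wide) carries the turn-button
- trough_face (a point): middle of the top edge, 78 mm above the table, of the trough's glass end that faces the packing end. The trough: glass box 150 x 120 x 70 mm with plants, square in the crate, held by cleats on its other sides; it does not move. The gap to pack lies between this upright face and the inner face of the end board, equally wide all the way down; it takes two or three plates with 1 to 2.5 mm to spare in all
- rack: fixed wooden rack, 126 mm long (its x), 70 mm wide (its y), 28 mm high; four slots along its y, 30 mm apart at x = -45, -15, 15 and 45 mm, 10 mm wide, with their floor 6 mm above the table; origin at the centre of its underside
- plate0: one of four identical plain plywood spacer plates, 8 mm thick (along its x), 56 mm wide (along its y), 100 mm high (z), 29 g, top corners cut 6 mm at 45 degrees; origin at the centre of its bottom edge, which is chamfered (5 mm thick at the very bottom, full thickness 4 mm up). It starts standing on edge in a slot of the rack
- plate1: one of four identical plain plywood spacer plates, 8 mm thick (along its x), 56 mm wide (along its y), 100 mm high (z), 29 g, top corners cut 6 mm at 45 degrees; origin at the centre of its bottom edge, which is chamfered (5 mm thick at the very bottom, full thickness 4 mm up). It starts standing on edge in a slot of the rack
- plate2: one of four identical plain plywood spacer plates, 8 mm thick (along its x), 56 mm wide (along its y), 100 mm high (z), 29 g, top corners cut 6 mm at 45 degrees; origin at the centre of its bottom edge, which is chamfered (5 mm thick at the very bottom, full thickness 4 mm up). It starts standing on edge in a slot of the rack
- plate3: one of four identical plain plywood spacer plates, 8 mm thick (along its x), 56 mm wide (along its y), 100 mm high (z), 29 g, top corners cut 6 mm at 45 degrees; origin at the centre of its bottom edge, which is chamfered (5 mm thick at the very bottom, full thickness 4 mm up). It starts standing on edge in a slot of the rack
- turn_button (a joint): wooden bar, 16 x 8 mm in section, on a vertical pivot at x = -138 mm, y = 0 of the crate, underside 111 mm above the table (3 mm over plates that are fully down). Radians: at 0 it points along the crate's +y, clear of the gap; at 1.57 (its stop) along the crate's +x, across the gap. Starts between -0.75 and -0.3 (swung away from the gap). Light friction (under 1 N at the knob), stays where left
- button_knob (a point): middle of the upright round knob near the free end of the turn-button, 48 mm from its pivot: 14 mm in diameter, 25 mm high, from 119 to 144 mm above the table; this point is 131.5 mm above the table

How it is judged:
On the way, in this order (a step that is already met when the one before it is completed fails the run):
1. a first plate stands fully down in the gap (((x of plate0 in the frame of crate between -0.106 and -0.08 m and y of plate0 in the frame of crate between -0.025 and 0.025 m and height (world z) of plate0 below 0.0105 m) or (x of plate1 in the frame of crate between -0.106 and -0.08 m and y of plate1 in the frame of crate between -0.025 and 0.025 m and height (world z) of plate1 below 0.0105 m) or (x of plate2 in the frame of crate between -0.106 and -0.08 m and y of plate2 in the frame of crate between -0.025 and 0.025 m and height (world z) of plate2 below 0.0105 m) or (x of plate3 in the frame of crate between -0.106 and -0.08 m and y of plate3 in the frame of crate between -0.025 and 0.025 m and height (world z) of plate3 below 0.0105 m))), for 0.2 s.
2. the gap is full: as many plates as it takes (two or three) stand fully down in it (((x of plate0 in the frame of crate between -0.106 and -0.0985 m and y of plate0 in the frame of crate between -0.025 and 0.025 m and height (world z) of plate0 below 0.0105 m) or (x of plate1 in the frame of crate between -0.106 and -0.0985 m and y of plate1 in the frame of crate between -0.025 and 0.025 m and height (world z) of plate1 below 0.0105 m) or (x of plate2 in the frame of crate between -0.106 and -0.0985 m and y of plate2 in the frame of crate between -0.025 and 0.025 m and height (world z) of plate2 below 0.0105 m) or (x of plate3 in the frame of crate between -0.106 and -0.0985 m and y of plate3 in the frame of crate between -0.025 and 0.025 m and height (world z) of plate3 below 0.0105 m)) and ((x of plate0 in the frame of crate between -0.0965 and -0.0895 m and y of plate0 in the frame of crate between -0.025 and 0.025 m and height (world z) of plate0 below 0.0105 m) or (x of plate1 in the frame of crate between -0.0965 and -0.0895 m and y of plate1 in the frame of crate between -0.025 and 0.025 m and height (world z) of plate1 below 0.0105 m) or (x of plate2 in the frame of crate between -0.0965 and -0.0895 m and y of plate2 in the frame of crate between -0.025 and 0.025 m and height (world z) of plate2 below 0.0105 m) or (x of plate3 in the frame of crate between -0.0965 and -0.0895 m and y of plate3 in the frame of crate between -0.025 and 0.025 m and height (world z) of plate3 below 0.0105 m)) and (x of trough_face in the frame of crate below -0.085 m or (x of plate0 in the frame of crate between -0.0885 and -0.08 m and y of plate0 in the frame of crate between -0.025 and 0.025 m and height (world z) of plate0 below 0.0105 m) or (x of plate1 in the frame of crate between -0.0885 and -0.08 m and y of plate1 in the frame of crate between -0.025 and 0.025 m and height (world z) of plate1 below 0.0105 m) or (x of plate2 in the frame of crate between -0.0885 and -0.08 m and y of plate2 in the frame of crate between -0.025 and 0.025 m and height (world z) of plate2 below 0.0105 m) or (x of plate3 in the frame of crate between -0.0885 and -0.08 m and y of plate3 in the frame of crate between -0.025 and 0.025 m and height (world z) of plate3 below 0.0105 m))), for 0.2 s.
3. the turn-button is swung across the packed plates (all of step 2 and value of joint turn_button above 1.4 rad), for 0.2 s.
At the end, for the whole second after the job is handed in: The plates the gap takes (two if it is 17.7 mm wide, three if 25.7 mm) stand in it side by side, down on the crate floor (2.5 mm) and within 25 mm of its centre line; the other plates stand upright, down in the rack's slots; the turn-button is past 1.4 rad; all plates at rest (all of step 3 and height (world z) of plate0 between 0.003 and 0.0105 m and angle between each of plate0, plate1, plate2, plate3's own z axis and vertical below 0.2 rad and linear speed of each of plate0, plate1, plate2, plate3 below 0.02 m/s and height (world z) of plate1 between 0.003 and 0.0105 m and height (world z) of plate2 between 0.003 and 0.0105 m and height (world z) of plate3 between 0.003 and 0.0105 m and (horizontal distance between plate0 and rack below 0.07 m or x of plate0 in the frame of crate between -0.106 and -0.08 m) and (horizontal distance between plate1 and rack below 0.07 m or x of plate1 in the frame of crate between -0.106 and -0.08 m) and (horizontal distance between plate2 and rack below 0.07 m or x of plate2 in the frame of crate between -0.106 and -0.08 m) and (horizontal distance between plate3 and rack below 0.07 m or x of plate3 in the frame of crate between -0.106 and -0.08 m)); the robot touches nothing.
It fails at once if the gripper presses on the glass trough with more than 15 N (contact force between the fingers and trough above 15 N).
It also fails if it takes over 72 s, if anything falls off the work surface, if the arm or the gripper's body presses on something with over 40 N, if the wrist force passes 120 N, or if a joint passes its speed limit or range.

## Working session

There is one attempt and no reset: what is moved stays moved. The work goes in short steps, Python scripts to look and compute and a tool call to move; the robot and the scene stay as the last step left them, time stands still between calls to the robot, and variables do not carry over. Pictures are saved under pics/ and viewed, and the job is handed in when it is done.

Besides the shell and the picture viewer there is one more tool, called as name([rows], argument=value, ...), one row to a line, values as JSON. move_arm: Moves the arm, as the interface text tells. Its arguments: {"type":"object","properties":{"deltas":{"type":"array"}},"required":["deltas"]}

```bash
mkdir -p pics
cat > h.py <<'E'
import numpy as np, cv2
from bench import bot
def snap(n,f):
    im=bot.snapshot(n); cv2.imwrite('pics/'+f+'.png',im); return im
def ray(n,u,v,P=None):
    P=P or bot.camera_params(n); f=210/np.tan(np.radians(P['fov_y'])/2)
    K=np.array([[f,0,P['cx']],[0,f,P['cy']],[0,0,1.]])
    p=cv2.undistortPoints(np.array([[[u,v]]],float),K,np.array([P['k1'],0,0,0.]),None,None)
    a,b=p[0,0]; E=np.array(P['extrinsics']); d=E[:3,:3]@np.array([a,-b,-1]); return E[:3,3],d
def pl(n,u,v,z,P=None):
    o,d=ray(n,u,v,P); return o+d*(z-o[2])/d[2]
def proj(n,X,P=None):
    P=P or bot.camera_params(n); f=210/np.tan(np.radians(P['fov_y'])/2)
    E=np.array(P['extrinsics']); c=E[:3,:3].T@(np.array(X)-E[:3,3]); a=c[0]/-c[2]; b=-c[1]/-c[2]; s=1+P['k1']*(a*a+b*b)
    return np.array([P['cx']+f*a*s,P['cy']+f*b*s])
E
python3 - <<'E'
from h import *
np.set_printoptions(precision=4,suppress=True)
s=bot.observe()
for k in s: print(k,s[k])
for n in ['scene','top','wrist']:
    print(n,bot.camera_params(n)); snap(n,n+'0')
E
```

```text
time_s 0.0
joints [-1.4094  0.3135  1.4985 -0.      1.331  -0.2234]
joint_velocities [0.0004 0.001  0.     0.0007 0.0012 0.0015]
joint_efforts [ -0.0013 -41.2261 -25.9743  -0.0003   0.0041  -0.    ]
position [ 0.197  -0.4864  0.2387]
orientation [[ 0.3754 -0.9269 -0.0002]
 [-0.9269 -0.3754  0.0013]
 [-0.0013 -0.0003 -1.    ]]
force [-1.0129 -0.5521  0.1335]
wrist_torque [0.0426 0.0248 0.0344]
gripper_width 0.08543262333857408
scene {'fov_y': 47.716224620449566, 'cx': 277.5638720796526, 'cy': 207.3765238641683, 'k1': -0.07403900881151453, 'extrinsics': array([[ 0.5353, -0.6854,  0.4936,  0.9504],
       [ 0.8445,  0.4438, -0.2997, -0.1707],
       [-0.0137,  0.5773,  0.8164,  0.7577],
       [ 0.    ,  0.    ,  0.    ,  1.    ]])}
top {'fov_y': 51.21489117763434, 'cx': 276.25645175988757, 'cy': 203.359441232626, 'k1': 0.04602645812423422, 'extrinsics': array([[-0.0259,  0.9858, -0.1662,  0.4396],
       [-0.9992, -0.0308, -0.0267,  0.0851],
       [-0.0315,  0.1653,  0.9857,  0.7527],
       [ 0.    ,  0.    ,  0.    ,  1.    ]])}
wrist {'fov_y': 60.5811392240672, 'cx': 277.2309471251258, 'cy': 207.95506683331206, 'k1': -0.0905485080707762, 'extrinsics': array([[ 0.3762,  0.889 ,  0.2612,  0.2641],
       [-0.9265,  0.3616,  0.1039, -0.4588],
       [-0.002 , -0.2811,  0.9597,  0.3743],
       [ 0.    ,  0.    ,  0.    ,  1.    ]])}
```

View pics/scene0.png

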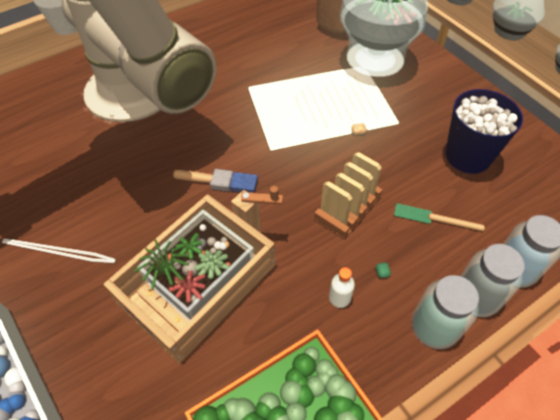

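View pics/top0.png

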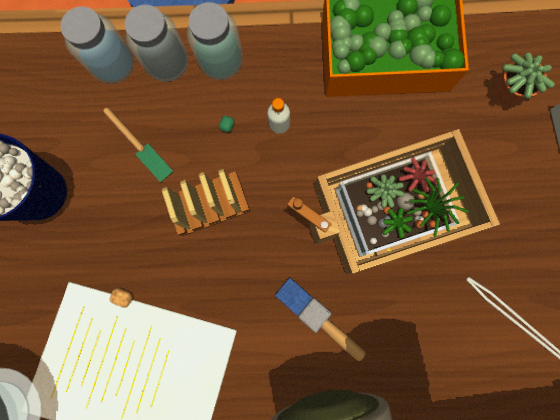

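View pics/wrist0.png

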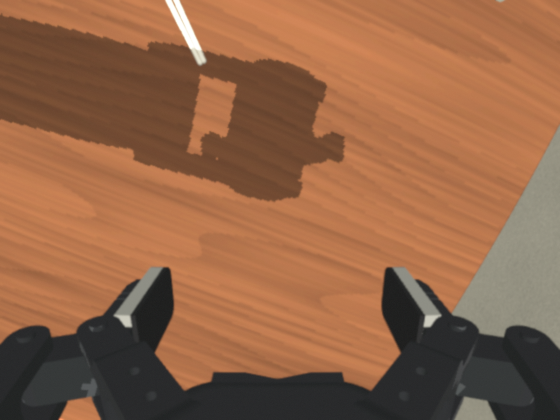

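The top view shows the crate around (410,200) with the packing end to the left, the button at (310,213), and the rack at (205,203) holding four plates. I'll zoom in next.

Run:
```python
import cv2
im=cv2.imread('pics/top0.png')
cv2.imwrite('pics/z1.png',cv2.resize(im[120:280,280:480],None,fx=4,fy=3.75,interpolation=cv2.INTER_CUBIC)[:600])
cv2.imwrite('pics/z2.png',cv2.resize(im[155:245,150:260],None,fx=6.5,fy=6.5,interpolation=cv2.INTER_CUBIC))
```

```text
(no output)
```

View pics/z1.png

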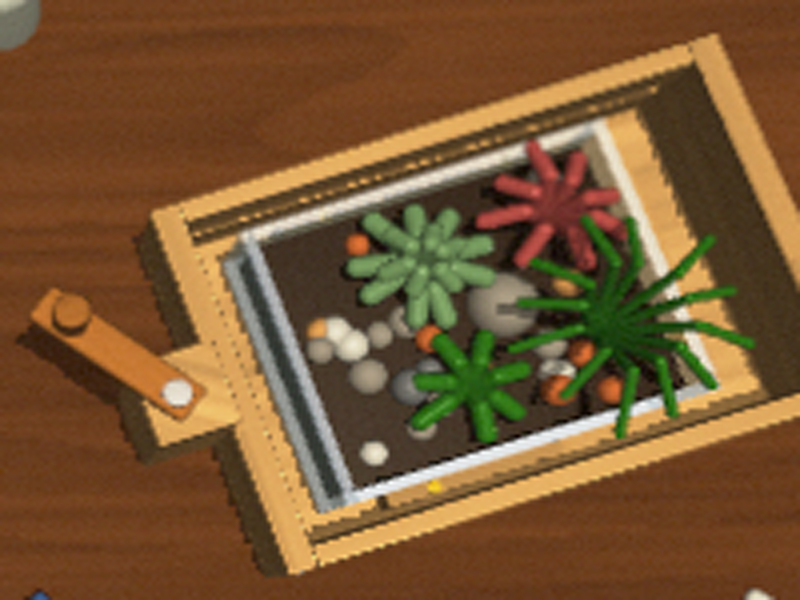

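View pics/z2.png

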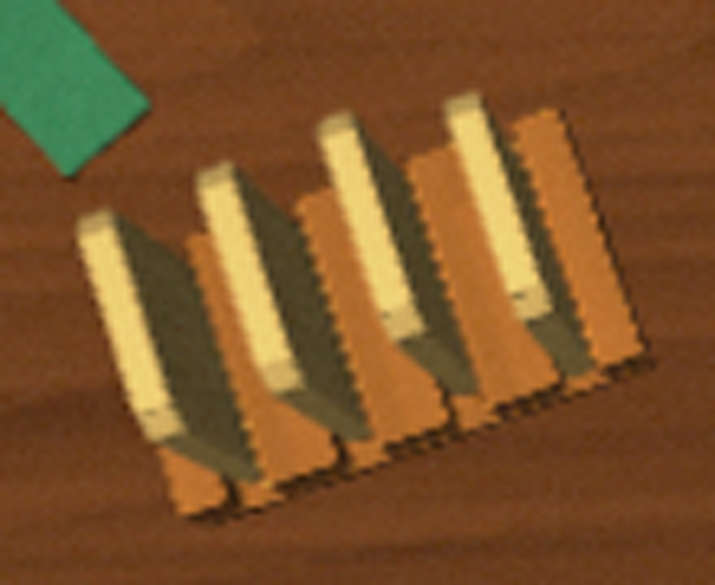

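Run:
```python
from h import *
np.set_printoptions(precision=4,suppress=True)
P=bot.camera_params('top')
a=lambda x,y:(280+x/4,120+y/3.75)
C=[pl('top',*a(x,y),0.076,P) for x,y in[(152,212),(295,572),(715,38),(868,390)]]
print(np.array(C)); 
d=C[2]-C[0]; print(np.linalg.norm(d),np.degrees(np.arctan2(d[1],d[0])))
d=C[1]-C[0]; print(np.linalg.norm(d),np.degrees(np.arctan2(d[1],d[0])))
b=lambda x,y:(150+x/6.5,155+y/6.5)
for (p,q) in [((97,215),(165,435)),((215,170),(288,385)),((337,120),(405,330)),((465,100),(535,310))]:
    p=pl('top',*b(*p),0.106,P);q=pl('top',*b(*q),0.106,P); d=q-p
    print((p+q)/2,np.linalg.norm(d),np.degrees(np.arctan2(d[1],d[0])))
for x,y in[(183,518),(648,360),(560,110)]: print(pl('top',*b(x,y),0.028,P))
print('knob',pl('top',*a(72,312),0.144,P),'pivot',pl('top',*a(178,393),0.12,P))
print('post',[pl('top',*a(x,y),0.11,P) for x,y in[(148,458),(120,400)]])
```

```text
[[ 0.5945  0.0365  0.076 ]
 [ 0.4439 -0.0111  0.076 ]
 [ 0.6617 -0.1871  0.076 ]
 [ 0.5116 -0.2297  0.076 ]]
0.23348816342948595 -73.28968970142053
0.15801826779411982 -162.45500656866676
[0.5513 0.2624 0.106 ] 0.05467287376574834 -162.41946008679085
[0.5616 0.2345 0.106 ] 0.054085898907670876 -161.30979586705382
[0.5731 0.2067 0.106 ] 0.05272198755001302 -162.51224850679682
[0.5769 0.1766 0.106 ] 0.052824319105998996 -162.4420998297399
[0.514  0.2696 0.028 ]
[0.5512 0.1496 0.028 ]
[0.6182 0.1717 0.028 ]
knob [0.5415 0.071  0.144 ] pivot [0.5126 0.0333 0.12  ]
post [array([0.4887, 0.0445, 0.11  ]), array([0.5117, 0.0538, 0.11  ])]
```

move_arm([
  [32,37,0,0,0,7.75,85],
  [32,37,0,0,0,7.75,85],
  [32,37,0,0,0,7.75,85],
  [32,37,0,0,0,7.75,85],
  [32,37,0,0,0,7.75,85],
  [32,37,0,0,0,7.75,85],
  [32,37,0,0,0,7.75,85],
  [32,37,0,0,0,7.75,85],
  [32,37,0,0,0,7.75,85],
  [32,37,0,0,0,7.75,85],
  [32,37,0,0,0,7.75,85],
  [0,0,0,0,0,0,85],
])

```text
time_s: 1.35
position: [0.5511, -0.0754, 0.2386]
orientation: [[0.952, 0.306, -0.0], [0.306, -0.952, 0.001], [0.0, -0.001, -1.0]]
force: [-1.2, -0.2, -1.3]
gripper_width: 0.0848
```

Run:
```python
from h import *
np.set_printoptions(precision=4,suppress=True)
s=bot.observe(); print(s['time_s'],s['position'],s['orientation'],s['joint_velocities'],s['force'])
import pickle; pickle.dump(bot.camera_params('wrist'),open('w1.pkl','wb'))
im=snap('wrist','w1'); cv2.imwrite('pics/w1b.png',cv2.resize(im,None,fx=1.42,fy=1.42,interpolation=cv2.INTER_CUBIC))
```

```text
1.35 [ 0.5511 -0.0754  0.2386] [[ 0.952   0.306  -0.0001]
 [ 0.306  -0.952   0.0012]
 [ 0.0003 -0.0012 -1.    ]] [-0.0947 -0.0406  0.0633 -0.0313 -0.006   0.0399] [-1.1835 -0.2047 -1.3425]
```

View pics/w1b.png

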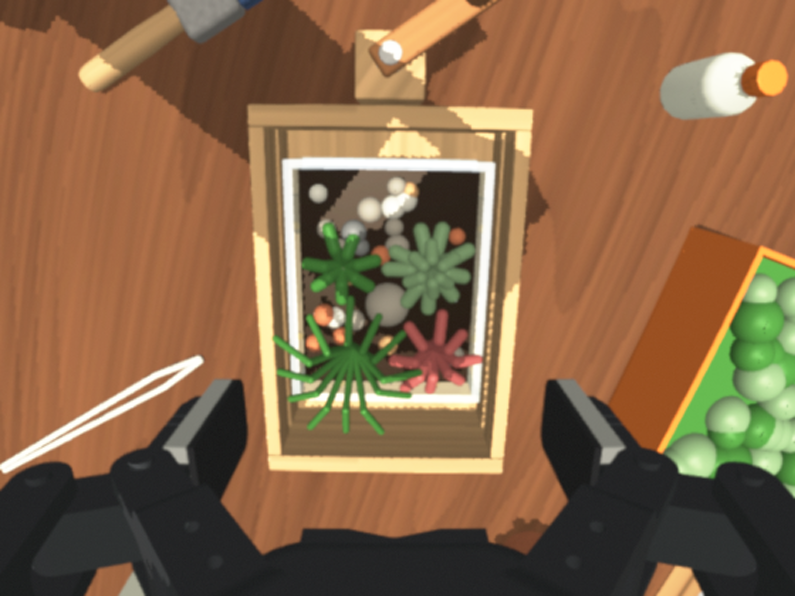

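The picture shows the crate square under the camera: board outer edge at y≈107, inner edge at ≈128, glass rim at ≈160, and the pivot screw at (390,52). I'll zoom in to find the edges precisely.

Run:
```python
import cv2
im=cv2.imread('pics/w1.png')
cv2.imwrite('pics/z3.png',cv2.resize(im[10:130,170:330],None,fx=5,fy=5,interpolation=cv2.INTER_CUBIC))
# gray profile
g=im.astype(int)
for u in (210,240,275,310,340):
    print(u,[tuple(g[v,u]) for v in range(70,120,1)] if 0 else [int(g[v,u].sum()//3) for v in range(70,122)])
```

```text
210 [68, 68, 75, 101, 127, 133, 132, 136, 140, 145, 148, 150, 148, 147, 147, 147, 146, 142, 124, 94, 88, 113, 145, 153, 154, 154, 154, 154, 154, 154, 154, 154, 153, 154, 154, 153, 154, 153, 153, 153, 156, 183, 235, 250, 251, 251, 249, 239, 197, 125, 81, 69]
240 [64, 64, 70, 93, 116, 128, 130, 133, 137, 141, 144, 146, 145, 145, 144, 144, 144, 142, 126, 99, 88, 105, 131, 144, 145, 146, 146, 147, 146, 147, 146, 146, 146, 146, 146, 146, 147, 146, 147, 148, 171, 227, 251, 254, 255, 255, 251, 241, 224, 136, 54, 38]
275 [92, 82, 82, 94, 121, 136, 140, 141, 142, 142, 142, 143, 145, 152, 166, 182, 191, 205, 210, 181, 114, 91, 122, 158, 179, 190, 205, 213, 216, 219, 221, 221, 221, 222, 222, 222, 222, 221, 220, 207, 181, 198, 238, 253, 255, 255, 254, 247, 237, 219, 149, 111]
310 [100, 100, 103, 102, 105, 122, 133, 138, 141, 140, 141, 140, 140, 141, 142, 143, 144, 143, 141, 129, 102, 88, 101, 129, 146, 149, 150, 150, 149, 150, 150, 150, 149, 150, 149, 149, 153, 161, 163, 155, 151, 167, 215, 247, 254, 255, 255, 252, 243, 225, 143, 62]
340 [105, 106, 108, 111, 125, 169, 204, 216, 216, 217, 216, 216, 217, 217, 218, 219, 220, 220, 220, 217, 197, 127, 100, 164, 217, 218, 189, 159, 152, 152, 151, 151, 152, 151, 151, 151, 151, 151, 151, 151, 151, 151, 152, 176, 227, 247, 251, 251, 250, 245, 228, 184]
```

View pics/z3.png

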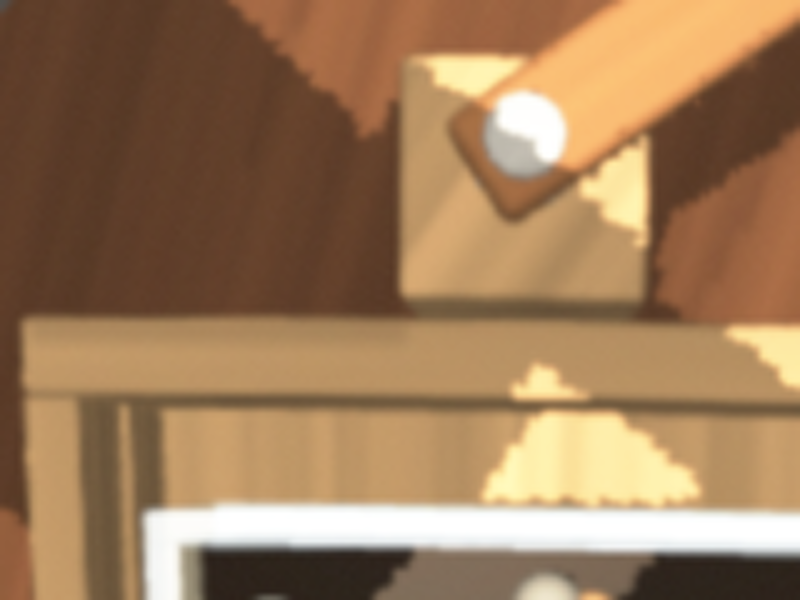

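Run:
```python
from h import *
import pickle
np.set_printoptions(precision=4,suppress=True)
P=pickle.load(open('w1.pkl','rb'))
f=lambda u,v,z:pl('wrist',u,v,z,P)
o1,o2=f(210,73.2,.076),f(340,74.8,.076)
i1,i2=f(210,88.6,.076),f(340,90.8,.076)
t1,t2=f(240,110.6,.078),f(340,113.5,.078)
L=f(175,73.5,.076);R=f(374.5,77.5,.076)
d=R-L; th=np.degrees(np.arctan2(d[1],d[0])); print('y dir',th,np.linalg.norm(d))
c=(1.42); B=[f(269/c,470/c,.076),f(502/c,473/c,.076)]
print('corners',L,R,B)
e=(np.array(B[0])+B[1])/2-(L+R)/2; print('x dir',np.degrees(np.arctan2(e[1],e[0]))+90,np.linalg.norm(e))
th=np.radians(th); yv=np.array([np.cos(th),np.sin(th),0]);xv=np.array([yv[1],-yv[0],0])
for a in (o1,o2,i1,i2,t1,t2,L,R):print(a@xv,a@yv)
q=lambda x,y:(170+x/5,10+y/5)
print('post',[ (f(*q(x,y),.11)@xv,f(*q(x,y),.11)@yv) for x,y in[(400,298),(648,303),(402,55)]])
pv=f(*q(525,135),.121); print('pivot',pv,pv@xv,pv@yv)
```

```text
y dir 16.730862222463806 0.15853767043295366
corners [ 0.4453 -0.0082  0.076 ] [0.5971 0.0374 0.076 ] [array([ 0.5134, -0.2346,  0.076 ]), array([ 0.6667, -0.1875,  0.076 ])]
x dir 16.972962040483893 0.23590526859917443
0.1357388273744995 0.45211266174349585
0.13496524717791808 0.5549110606379537
0.14755895414591835 0.45187917664275923
0.14724336423084444 0.5556114583583511
0.1644159307522201 0.47601303421455765
0.16496268575448328 0.556318553437849
0.1360660632782703 0.42409611823379034
0.13606606327827034 0.582633788666744
post [(np.float64(0.13566772518894335), np.float64(0.4862884810789198)), (np.float64(0.1356698825553793), np.float64(0.5208822834529895)), (np.float64(0.10366300385798724), np.float64(0.4863861061178258))]
pivot [0.5154 0.0341 0.121 ] 0.11568455489844195 0.5034183325476762
```

The gap measures about 17.2 mm, so it takes two plates. The crate is yawed 16.8°. Next I'll look at the rack.

move_arm([
  [7,45,0,0,0,-1,85],
  [7,45,0,0,0,0,85],
  [7,45,0,0,0,0,85],
  [7,45,0,0,0,0,85],
  [7,45,0,0,0,0,85],
  [0,0,0,0,0,0,85],
  [0,0,0,0,0,0,85],
  [0,0,0,0,0,0,85],
])

```text
time_s: 2.2
position: [0.584, 0.1437, 0.2393]
orientation: [[0.96, 0.278, -0.0], [0.278, -0.96, -0.0], [-0.0, 0.0, -1.0]]
force: [-0.8, 0.1, 0.6]
gripper_width: 0.085
```

Run:
```python
from h import *
np.set_printoptions(precision=4,suppress=True)
s=bot.observe(); print(s['time_s'],s['position'],s['orientation'],s['joint_velocities'],s['force'])
import pickle; pickle.dump(bot.camera_params('wrist'),open('w2.pkl','wb'))
im=snap('wrist','w2'); cv2.imwrite('pics/w2b.png',cv2.resize(im,None,fx=1.42,fy=1.42,interpolation=cv2.INTER_CUBIC))
```

```text
2.2 [0.584  0.1437 0.2393] [[ 0.9605  0.2784 -0.0003]
 [ 0.2784 -0.9605 -0.0004]
 [-0.0004  0.0003 -1.    ]] [-0.007  -0.0028 -0.0008  0.0015  0.0011  0.002 ] [-0.7821  0.1447  0.6125]
```

View pics/w2b.png

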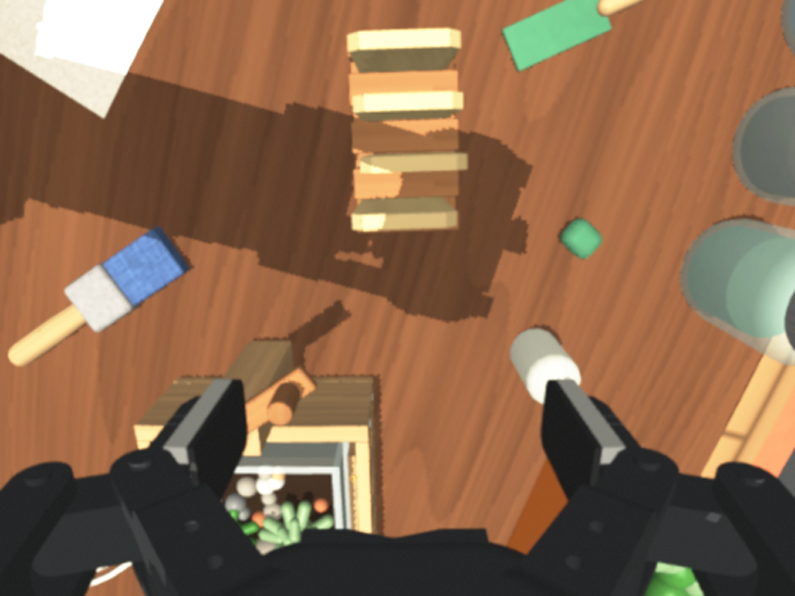

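The four plate tops are stacked at v≈40, 102, 162 and 220 in the enlarged picture, between u≈350 and 465. I'll measure them in a zoomed crop.

Run:
```python
import cv2
im=cv2.imread('pics/w2.png')
cv2.imwrite('pics/z4.png',cv2.resize(im[10:170,235:340],None,fx=3.75*2,fy=3.75,interpolation=cv2.INTER_CUBIC))
g=im.astype(int)
for u in (260,290,310): print(u,[(v,int(g[v,u].sum()//3),int(g[v,u,2]-g[v,u,0])) for v in list(range(18,40))+list(range(60,84))+list(range(104,124))+list(range(146,168))])
```

```text
260 [(18, 118, 101), (19, 118, 101), (20, 130, 104), (21, 179, 109), (22, 227, 72), (23, 241, 41), (24, 243, 35), (25, 243, 34), (26, 243, 35), (27, 243, 34), (28, 243, 35), (29, 243, 35), (30, 243, 35), (31, 243, 35), (32, 242, 37), (33, 234, 58), (34, 202, 92), (35, 133, 67), (36, 107, 52), (37, 103, 51), (38, 104, 51), (39, 104, 51), (60, 177, 136), (61, 180, 134), (62, 182, 134), (63, 184, 133), (64, 186, 133), (65, 197, 121), (66, 224, 80), (67, 240, 43), (68, 243, 35), (69, 243, 35), (70, 243, 34), (71, 243, 35), (72, 243, 34), (73, 243, 34), (74, 243, 34), (75, 243, 35), (76, 243, 35), (77, 238, 49), (78, 199, 92), (79, 127, 64), (80, 107, 52), (81, 104, 52), (82, 104, 53), (83, 103, 51), (104, 110, 93), (105, 113, 94), (106, 116, 96), (107, 132, 111), (108, 151, 119), (109, 144, 93), (110, 144, 76), (111, 156, 80), (112, 160, 81), (113, 161, 82), (114, 161, 83), (115, 167, 86), (116, 195, 92), (117, 222, 78), (118, 227, 72), (119, 227, 72), (120, 225, 76), (121, 214, 93), (122, 190, 124), (123, 178, 134), (146, 124, 61), (147, 124, 62), (148, 127, 63), (149, 132, 67), (150, 1
[... 2311 characters left out ...]
1), (82, 112, 66), (83, 145, 110), (104, 112, 94), (105, 107, 88), (106, 112, 84), (107, 124, 75), (108, 144, 76), (109, 167, 86), (110, 177, 91), (111, 180, 91), (112, 180, 91), (113, 180, 91), (114, 180, 91), (115, 180, 91), (116, 180, 92), (117, 180, 90), (118, 179, 91), (119, 169, 91), (120, 133, 89), (121, 112, 89), (122, 108, 90), (123, 108, 88), (146, 125, 63), (147, 125, 63), (148, 130, 66), (149, 147, 75), (150, 169, 88), (151, 178, 91), (152, 180, 91), (153, 179, 91), (154, 180, 91), (155, 179, 90), (156, 178, 91), (157, 179, 90), (158, 178, 91), (159, 171, 91), (160, 147, 87), (161, 109, 80), (162, 84, 68), (163, 76, 60), (164, 75, 61), (165, 75, 60), (166, 73, 60), (167, 74, 60)]
```

View pics/z4.png

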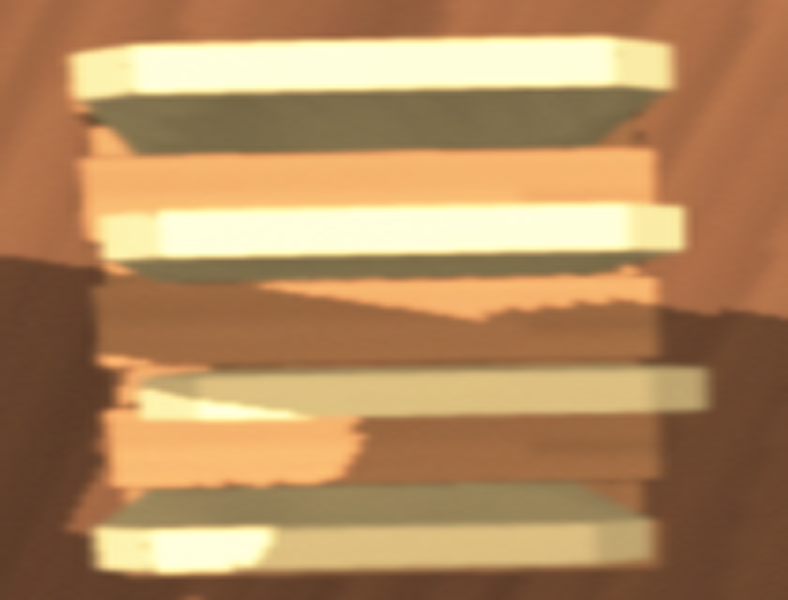

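Run:
```python
from h import *
import pickle
np.set_printoptions(precision=4,suppress=True)
P=pickle.load(open('w2.pkl','rb'))
th=np.radians(16.8); yv=np.array([np.cos(th),np.sin(th),0]);xv=np.array([yv[1],-yv[0],0])
F=lambda p:(round(p@xv*1000,1),round(p@yv*1000,1))
f=lambda u,v,z:pl('wrist',u,v,z,P)
for n,v0,v1,l,r in (('a',20,33.3,70,675),('b',64.3,77.2,100,687),('c',108.3,120.4,137,710),('d',149.5,160.9,95,657)):
    vm=(v0+v1)/2
    c=(f(290,v0,.106)+f(290,v1,.106))/2
    th_=np.linalg.norm(f(290,v0,.106)-f(290,v1,.106))
    L=f(235+l/7.5,vm,.1);R=f(235+r/7.5,vm,.1)
    print(n,'top X',F(c)[0],'thick',th_,'Y',F(L)[1],F(R)[1],(F(L)[1]+F(R)[1])/2)
g=lambda x,y:(235+x/7.5,10+y/3.75)
# yaw of top edges using u=260..310 upper edge
for n,A,B in (('a',(260,21),(310,19.2)),('b',(260,65.7),(310,64)),('d',(260,150.3),(310,149))):
    d=f(*B,.106)-f(*A,.106); print(n,np.degrees(np.arctan2(d[1],d[0])))
# rack top ridges z=.028
for n,y0,x,x1 in (('ridge a/b top',150,80,657),('ridge a-b',150,0,0),('ridge b-c hi',283,97,660),('ridge bc lo',362,97,660),('cd lo',486,110,660)):
    p=f(*g(350,y0),.028); print(n,F(p)[0],F(f(*g(x,y0),.028))[1],F(f(*g(x1,y0),.028))[1])
```

```text
a top X -93.2 thick 0.00878404176400455 Y 579.6 636.8 608.2
b top X -63.6 thick 0.008807795522405184 Y 581.6 638.4 610.0
c top X -33.2 thick 0.008632893568066452 Y 584.4 641.4 612.9
d top X -3.4 thick 0.00855440883552156 Y 579.3 636.7 608.0
a 18.288808709641568
b 18.17217045158489
d 17.7482851214044
ridge a/b top -88.5 574.2 643.9
ridge a-b -88.5 564.5 564.5
ridge b-c hi -57.3 575.4 644.7
ridge bc lo -38.3 574.9 645.1
cd lo -7.5 575.6 645.7
```

move_arm([
  [-3,35,0,0,0,1.8,85],
  [0,0,-30,0,0,0,85],
  [0,0,-40,0,0,0,85],
  [0,0,-40,0,0,0,85],
  [0,0,-25,0,0,0,85],
  [0,0,-14,0,0,0,85],
  [0,0,0,0,0,0,85],
  [0,0,0,0,0,0,85],
])

```text
time_s: 3.05
position: [0.5819, 0.1799, 0.0917]
orientation: [[0.951, 0.31, 0.002], [0.31, -0.951, 0.0], [0.002, 0.0, -1.0]]
force: [-0.0, 0.9, 0.6]
gripper_width: 0.0848
```

Run:
```python
from h import *
np.set_printoptions(precision=4,suppress=True)
s=bot.observe(); print(s['time_s'],s['position'],s['orientation'],s['joint_velocities'],s['force'])
im=snap('wrist','w3'); snap('scene','s3')
cv2.imwrite('pics/s3b.png',cv2.resize(cv2.imread('pics/s3.png')[130:280,200:420],None,fx=3.6,fy=3.6))
```

```text
3.05 [0.5819 0.1799 0.0917] [[ 0.9508  0.3099  0.002 ]
 [ 0.3099 -0.9508  0.0002]
 [ 0.002   0.0005 -1.    ]] [ 0.007  -0.0128 -0.0125  0.0024 -0.0009  0.0006] [-0.0453  0.8892  0.5605]
```

View pics/w3.png

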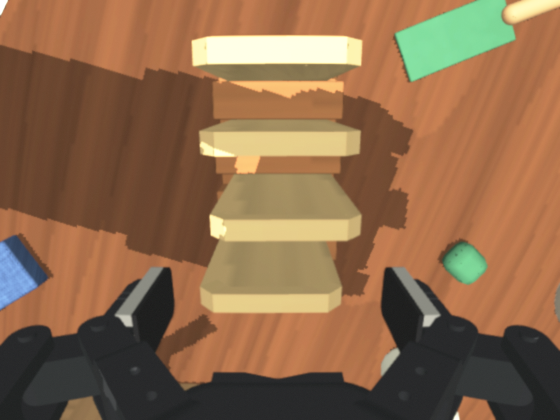

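View pics/s3b.png

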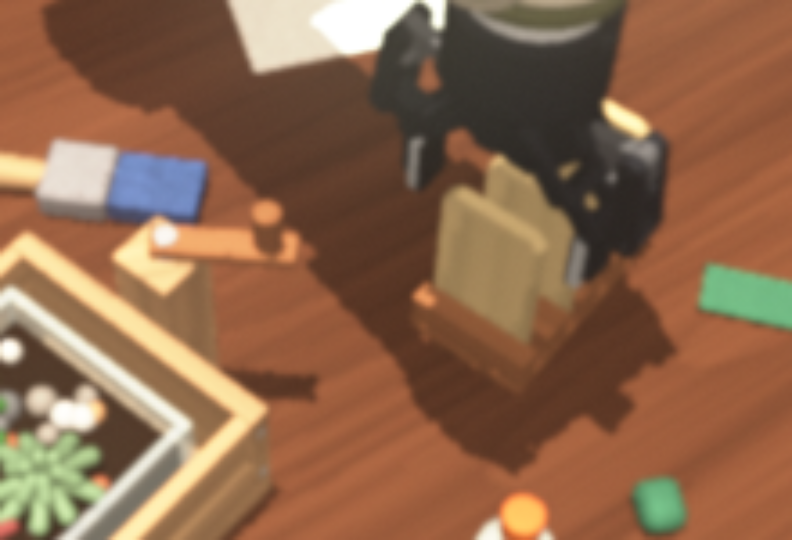

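The jaws straddle plate d: its top spans u=202–341 at v≈300, with the pads at v≈270–330. It is about 3 mm left of centre, so I'll correct that, close and lift.

move_arm([
  [-2.7,-0.8,0,0,0,0,70],
  [0,0,0,0,0,0,50],
  [0,0,0,0,0,0,45],
  [0,0,0,0,0,0,45],
  [0,0,0,0,0,0,45],
  [0,0,0,0,0,0,45],
])

```text
time_s: 3.75
position: [0.5786, 0.1796, 0.0914]
orientation: [[0.95, 0.311, 0.001], [0.311, -0.95, -0.0], [0.001, 0.0, -1.0]]
force: [-1.2, -1.1, 6.8]
gripper_width: 0.054
```

move_arm([
  [0,0,4,0,0,0,45],
  [0,0,15,0,0,0,45],
  [0,0,30,0,0,0,45],
  [0,0,30,0,0,0,45],
  [0,0,21,0,0,0,45],
  [0,0,0,0,0,0,45],
  [0,0,0,0,0,0,45],
])

```text
time_s: 4.45
position: [0.5781, 0.1796, 0.1899]
orientation: [[0.951, 0.311, -0.0], [0.311, -0.951, -0.0], [-0.0, -0.0, -1.0]]
force: [-0.2, 0.1, -1.1]
gripper_width: 0.0543
```

Run:
```python
from h import *
np.set_printoptions(precision=4,suppress=True)
s=bot.observe(); print(s['time_s'],s['position'],s['orientation'],s['force'],s['wrist_torque'])
im=snap('wrist','w4'); snap('scene','s4')
cv2.imwrite('pics/s4b.png',cv2.resize(cv2.imread('pics/s4.png')[100:280,220:460],None,fx=3.3,fy=3.3))
```

```text
4.45 [0.5781 0.1796 0.1899] [[ 0.9505  0.3106 -0.0004]
 [ 0.3106 -0.9505 -0.    ]
 [-0.0004 -0.0001 -1.    ]] [-0.158   0.0873 -1.0699] [ 0.0174 -0.0208  0.0526]
```

View pics/w4.png

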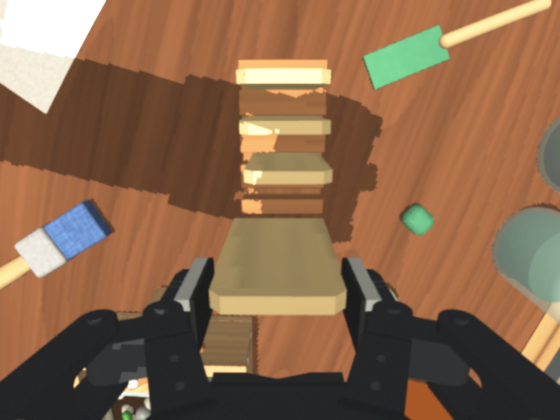

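View pics/s4b.png

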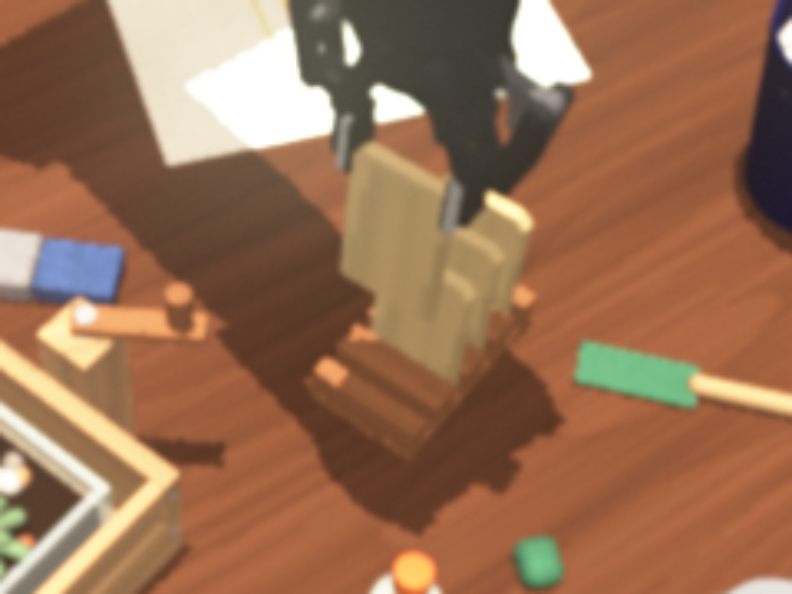

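Plate d has been lifted and held squarely. Its top face is at v=293–313 and its bottom edge at v≈218. I'll check its tilt.

Run:
```python
from h import *
np.set_printoptions(precision=4,suppress=True)
im=cv2.imread('pics/w4.png')
for u in (250,280,310):
    print(u,[(v,int(im[v,u].astype(int).sum()//3)) for v in list(range(212,224))+list(range(284,320))])
P=bot.camera_params('wrist'); s=bot.observe(); R=np.array(s['orientation']);t=s['position']
for nm,u,v,z in (('top cam edge',280,292.5,.2045),('top far',280,313.5,.2045),('bottom',280,218.5,.1045),('bottomL',233,218.5,.1045),('bottomR',329,218.5,.1045),('topR',345,303,.198),('topL',211,303,.198)):
    p=pl('wrist',u,v,z,P); print(nm,(R.T@(p-t))*1000)
```

```text
250 [(212, 172), (213, 143), (214, 91), (215, 71), (216, 72), (217, 84), (218, 104), (219, 117), (220, 120), (221, 120), (222, 120), (223, 119), (284, 118), (285, 117), (286, 118), (287, 119), (288, 122), (289, 124), (290, 124), (291, 124), (292, 125), (293, 124), (294, 126), (295, 133), (296, 155), (297, 174), (298, 179), (299, 180), (300, 179), (301, 180), (302, 180), (303, 181), (304, 180), (305, 181), (306, 180), (307, 180), (308, 180), (309, 180), (310, 180), (311, 180), (312, 180), (313, 175), (314, 149), (315, 110), (316, 94), (317, 102), (318, 107), (319, 110)]
280 [(212, 103), (213, 92), (214, 77), (215, 72), (216, 73), (217, 85), (218, 109), (219, 125), (220, 128), (221, 127), (222, 128), (223, 128), (284, 123), (285, 123), (286, 124), (287, 124), (288, 124), (289, 124), (290, 124), (291, 124), (292, 124), (293, 125), (294, 125), (295, 132), (296, 152), (297, 172), (298, 177), (299, 179), (300, 180), (301, 180), (302, 180), (303, 181), (304, 180), (305, 179), (306, 179), (307, 179), (308, 179), (309, 179), (310, 179), (311, 178), (312, 179), (313, 176), (314, 159), (315, 13
[... 175 characters left out ...]
2, 122), (223, 123), (284, 124), (285, 123), (286, 122), (287, 123), (288, 123), (289, 123), (290, 124), (291, 123), (292, 124), (293, 124), (294, 124), (295, 128), (296, 147), (297, 171), (298, 178), (299, 178), (300, 179), (301, 180), (302, 179), (303, 179), (304, 179), (305, 179), (306, 178), (307, 178), (308, 178), (309, 178), (310, 178), (311, 178), (312, 178), (313, 175), (314, 161), (315, 136), (316, 119), (317, 114), (318, 114), (319, 114)]
top cam edge [  2.1755  -4.0531 -15.6379]
top far [  2.2062   5.0512 -15.6423]
bottom [ 2.8731 -0.8382 84.3592]
bottomL [-27.3792  -0.7745  84.4303]
bottomR [34.41   -0.881  84.2851]
topR [28.2979  4.4528 -9.2034]
topL [-25.4254   4.5847  -9.0771]
```

move_arm([
  [0,0,30,0,0,-1.2,45],
  [0,0,25,0,0,0,45],
  [-9,-30,0,0,0,0,45],
  [-11,-36,0,0,0,0,45],
  [-12,-40,0,0,0,0,45],
  [-12,-39,0,0,0,0,45],
  [-10.4,-34.3,0,0,0,0,45],
  [0,0,0,0,0,0,45],
  [0,0,0,0,0,0,45],
  [0,0,0,0,0,0,45],
  [0,0,0,0,0,0,45],
])

```text
time_s: 5.65
position: [0.5241, 0.0012, 0.2449]
orientation: [[0.956, 0.292, -0.001], [0.292, -0.956, 0.0], [-0.0, -0.0, -1.0]]
force: [0.0, 0.6, -0.6]
gripper_width: 0.0539
```

Run:
```python
from h import *
np.set_printoptions(precision=4,suppress=True)
s=bot.observe(); print(s['time_s'],s['position'],s['orientation'],s['force'],s['joint_velocities'])
im=snap('wrist','w5');cv2.imwrite('pics/w5b.png',cv2.resize(im,None,fx=1.42,fy=1.42,interpolation=cv2.INTER_CUBIC))
```

```text
5.65 [0.5241 0.0012 0.2449] [[ 0.9564  0.2921 -0.0006]
 [ 0.2921 -0.9564  0.0003]
 [-0.0005 -0.0004 -1.    ]] [ 0.0249  0.6089 -0.5545] [-0.0007 -0.0022 -0.0029 -0.0004 -0.0005 -0.0032]
```

View pics/w5b.png

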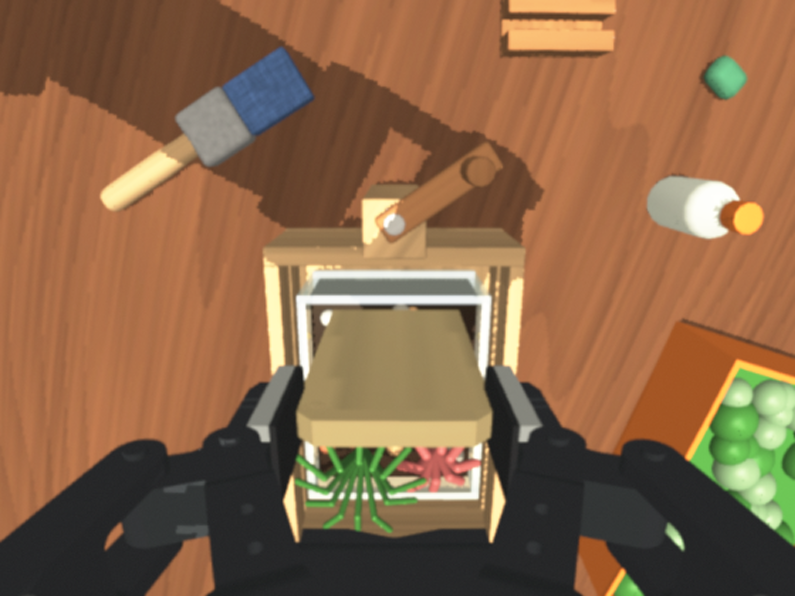

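Run:
```python
from h import *
np.set_printoptions(precision=4,suppress=True)
im=cv2.imread('pics/w5.png')
cv2.imwrite('pics/z5.png',cv2.resize(im[120:240,180:380],None,fx=4,fy=5,interpolation=cv2.INTER_CUBIC))
```

```text
(no output)
```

View pics/z5.png

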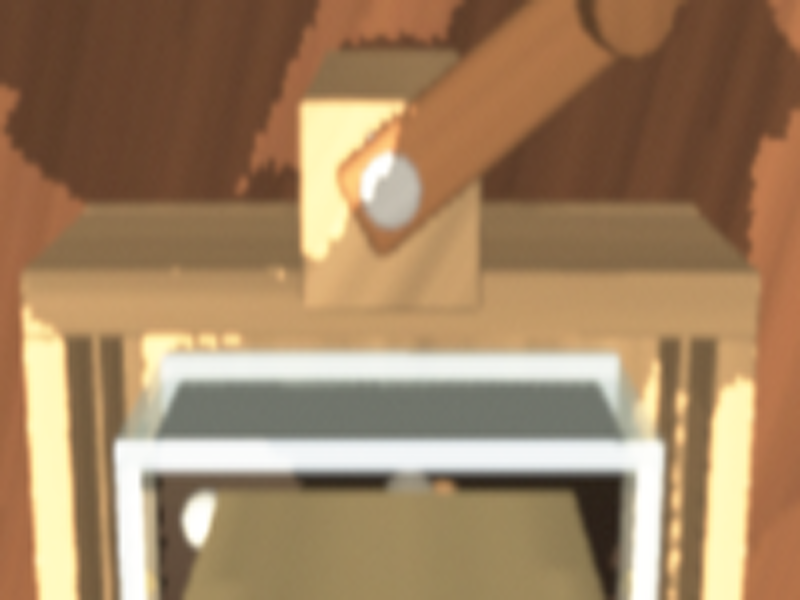

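Run:
```python
from h import *
np.set_printoptions(precision=1,suppress=True)
im=cv2.imread('pics/w5.png').astype(int).sum(2)//3
for u in (230,280,330): print([(v,int(im[v,u])) for v in list(range(200,222))+list(range(286,316))])
P=bot.camera_params('wrist'); s=bot.observe(); R=np.array(s['orientation']);t=s['position']; tz=t[2]
g=lambda x,y:(180+x/4,120+y/5)
def pr(n,uv,z): print(n,(R.T@(pl('wrist',*uv,z,P)-t))*1000)
for n,x,y,z in (('out L',150,268,.076),('out R',650,268,.076),('cornL',25,270,.076),('cornR',757,272,.076),('in L',150,336,.076),('in R',650,336,.076),('tr L',150,438,.078),('tr R',630,438,.078),('trough cL',117,440,.078),('cR',663,440,.078),('pivot',392,190,.121),('postL',303,303,.11),('postR',478,303,.11)): pr(n,g(x,y),z)
pr('ptop cam',(280,293),tz+.0146);pr('ptop far',(280,313),tz+.0146);pr('pbot',(280,217.5),tz-.0854)
pr('pbL',g(222,490),tz-.0854);pr('pbR',g(575,490),tz-.0854)
```

```text
[(200, 111), (201, 111), (202, 112), (203, 112), (204, 112), (205, 111), (206, 116), (207, 152), (208, 225), (209, 247), (210, 250), (211, 250), (212, 248), (213, 228), (214, 163), (215, 103), (216, 86), (217, 104), (218, 159), (219, 217), (220, 243), (221, 251), (286, 132), (287, 130), (288, 128), (289, 129), (290, 128), (291, 129), (292, 128), (293, 129), (294, 129), (295, 140), (296, 162), (297, 180), (298, 183), (299, 185), (300, 185), (301, 185), (302, 185), (303, 185), (304, 185), (305, 185), (306, 185), (307, 184), (308, 185), (309, 185), (310, 185), (311, 185), (312, 184), (313, 181), (314, 165), (315, 152)]
[(200, 110), (201, 112), (202, 111), (203, 112), (204, 110), (205, 111), (206, 114), (207, 145), (208, 214), (209, 241), (210, 244), (211, 244), (212, 241), (213, 223), (214, 173), (215, 140), (216, 137), (217, 140), (218, 136), (219, 132), (220, 131), (221, 131), (286, 127), (287, 127), (288, 127), (289, 128), (290, 128), (291, 128), (292, 128), (293, 129), (294, 128), (295, 135), (296, 157), (297, 178), (298, 182), (299, 183), (300, 184), (301, 184), (302, 185), (303, 1
[... 526 characters left out ...]
 (296, 154), (297, 177), (298, 182), (299, 182), (300, 183), (301, 183), (302, 183), (303, 183), (304, 183), (305, 183), (306, 183), (307, 181), (308, 182), (309, 182), (310, 182), (311, 182), (312, 182), (313, 177), (314, 155), (315, 123)]
out L [-50.4 -14.  169. ]
out R [ 57.3 -14.1 169. ]
cornL [-77.6 -13.7 169. ]
cornR [ 80.6 -13.5 169. ]
in L [-50.9  -2.  169. ]
in R [ 57.9  -2.1 169. ]
tr L [-51.4  15.9 167. ]
tr R [ 54.   15.8 167. ]
trough cL [-58.7  16.3 167. ]
cR [ 61.3  16.2 167. ]
pivot [  1.6 -34.  124. ]
postL [-15.4 -15.  135. ]
postR [ 18.1 -15.  135. ]
ptop cam [  2.2  -3.3 -14.6]
ptop far [  2.2   5.5 -14.6]
pbot [ 2.9 -1.2 85.4]
pbL [-25.9  -0.8  85.4]
pbR [31.2 -0.9 85.4]
```

The gap in the tool frame runs from y=-2.0 (board) to +15.8 mm (glass), i.e. 17.8 mm, so two plates. The plate is at y≈1.7, so I'll shift 1.5 mm toward the glass and lower it.

move_arm([
  [0.4,-1.4,-30,0,0,0,45],
  [0,0,-30,0,0,0,45],
  [0,0,-20,0,0,0,45],
  [0,0,-20,0,0,0,45],
  [0,0,-20,0,0,0,45],
  [0,0,-15,0,0,0,45],
  [0,0,-10,0,0,0,45],
  [0,0,0,0,0,0,45],
  [0,0,0,0,0,0,45],
])

```text
time_s: 6.6
position: [0.5247, -0.001, 0.1008]
orientation: [[0.957, 0.291, 0.001], [0.291, -0.957, -0.0], [0.001, 0.0, -1.0]]
force: [-0.4, 0.0, 0.1]
gripper_width: 0.0539
```

move_arm([
  [0,0,-4,0,0,0,45],
  [0,0,-3,0,0,0,45],
  [0,0,-1,0,0,0,45],
  [0,0,0,0,0,0,45],
  [0,0,0,0,0,0,45],
])

```text
time_s: 7.1
position: [0.5249, -0.0014, 0.0934]
orientation: [[0.957, 0.291, 0.002], [0.291, -0.957, -0.001], [0.001, 0.001, -1.0]]
force: [-1.3, -0.3, 8.8]
gripper_width: 0.0539
```

move_arm([
  [-0.3,1,0,0,0,0,45],
  [-0.3,0.9,0,0,0,0,45],
  [0,0,0,0,0,0,45],
  [0,0,0,0,0,0,45],
])

```text
time_s: 7.5
position: [0.5243, 0.0004, 0.0934]
orientation: [[0.957, 0.291, 0.002], [0.291, -0.957, -0.001], [0.001, 0.002, -1.0]]
force: [-1.8, -2.0, 8.4]
gripper_width: 0.0535
```

Run:
```python
from h import *
np.set_printoptions(precision=4,suppress=True)
s=bot.observe(); print(s['time_s'],s['position'],s['force'],s['wrist_torque'])
im=snap('wrist','w6');cv2.imwrite('pics/w6b.png',cv2.resize(im,None,fx=1.42,fy=1.42,interpolation=cv2.INTER_CUBIC))
```

```text
7.5 [0.5243 0.0004 0.0934] [-1.8073 -2.0212  8.3854] [-0.3786  0.4442 -0.0062]
```

View pics/w6b.png

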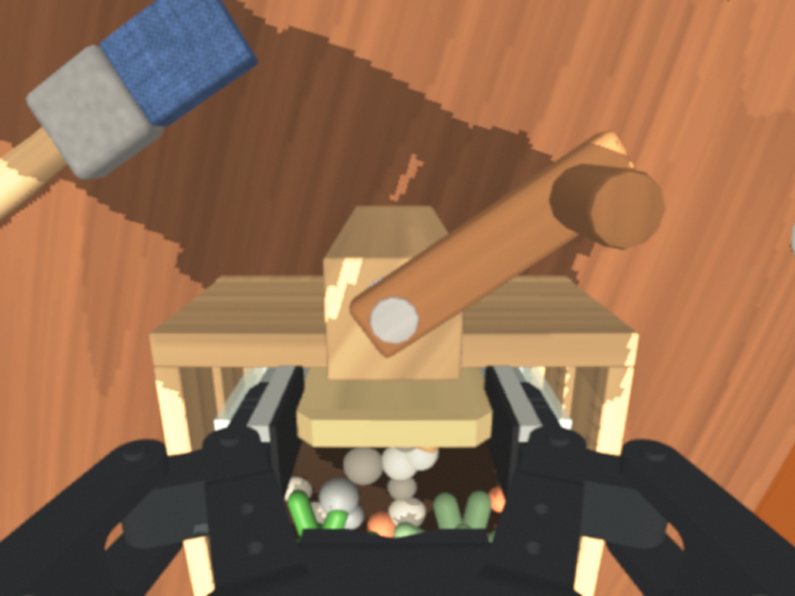

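Plate 1 is down on the floor (8.8 N upward) between the board and the glass. I'll nudge it a little more toward the board.

move_arm([
  [-0.2,0.8,0.3,0,0,0,45],
  [0,0,0,0,0,0,45],
  [0,0,0,0,0,0,45],
])

```text
time_s: 7.85
position: [0.524, 0.0012, 0.0934]
orientation: [[0.957, 0.291, 0.002], [0.291, -0.957, -0.001], [0.001, 0.001, -1.0]]
force: [0.1, -1.9, 7.1]
gripper_width: 0.0536
```

move_arm([
  [-0.2,0.8,0.3,0,0,0,45],
  [0,0,0,0,0,0,45],
  [0,0,0,0,0,0,45],
])

```text
time_s: 8.15
position: [0.5239, 0.0016, 0.0935]
orientation: [[0.957, 0.291, 0.002], [0.291, -0.957, -0.002], [0.001, 0.002, -1.0]]
force: [0.6, -5.2, 5.3]
gripper_width: 0.0537
```

Contact with the board is clear (-5.2 N). Backing off slightly, then releasing and rising.

move_arm([
  [0.1,-0.4,0,0,0,0,45],
  [0,0,0,0,0,0,60],
  [0,0,0,0,0,0,72],
  [0,0,0,0,0,0,72],
  [0,0,0,0,0,0,72],
  [0,0,20,0,0,0,75],
  [0,0,35,0,0,0,80],
  [0,0,45,0,0,0,85],
  [0,0,45,0,0,0,85],
  [0,0,0,0,0,0,85],
  [0,0,0,0,0,0,85],
])

```text
time_s: 9.25
position: [0.5235, 0.0021, 0.2381]
orientation: [[0.957, 0.291, 0.001], [0.291, -0.957, -0.0], [0.001, 0.0, -1.0]]
force: [0.1, 0.1, -0.5]
gripper_width: 0.0853
```

Run:
```python
from h import *
np.set_printoptions(precision=4,suppress=True)
s=bot.observe(); print(s['time_s'],s['position'],s['force'],s['orientation'])
im=snap('wrist','w7');cv2.imwrite('pics/w7b.png',cv2.resize(im,None,fx=1.42,fy=1.42,interpolation=cv2.INTER_CUBIC))
cv2.imwrite('pics/z7.png',cv2.resize(im[120:240,180:380],None,fx=4,fy=5,interpolation=cv2.INTER_CUBIC))
```

```text
9.25 [0.5235 0.0021 0.2381] [ 0.0997  0.1251 -0.4923] [[ 0.9568  0.2908  0.001 ]
 [ 0.2908 -0.9568 -0.0001]
 [ 0.0009  0.0004 -1.    ]]
```

View pics/z7.png

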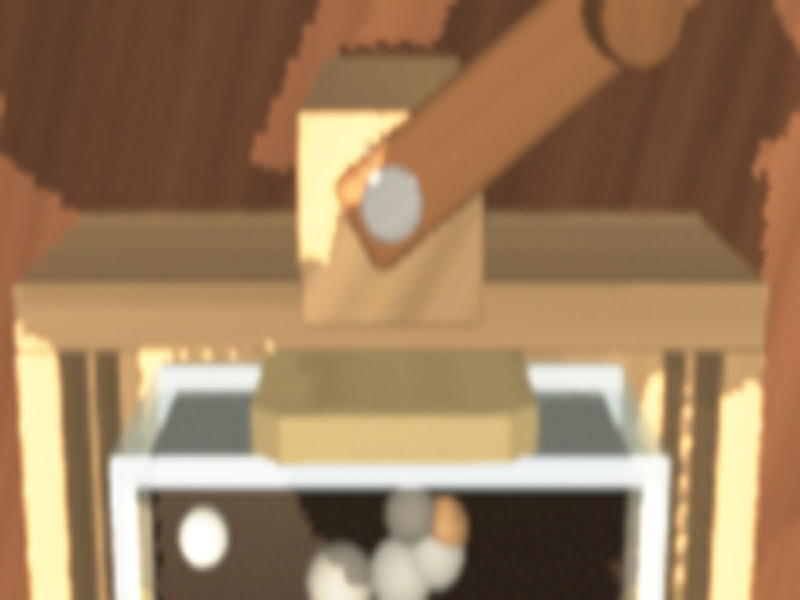

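Plate 1 is standing against the board; its top face is at rows 203–212 and centred near u≈278. I'll measure it against the board and the glass.

Run:
```python
from h import *
np.set_printoptions(precision=1,suppress=True)
P=bot.camera_params('wrist'); s=bot.observe(); R=np.array(s['orientation']);t=s['position']
g=lambda x,y:(180+x/4,120+y/5)
def pr(n,uv,z): print(n,(R.T@(pl('wrist',*uv,z,P)-t))*1000)
for n,x,y,z in (('in L',150,350,.076),('in R',650,350,.076),('tr',200,457,.078),('tr',600,457,.078),('pt cam',395,414,.108),('pt far',395,462,.108),('far L',285,461,.108),('far R',508,461,.108),('crnr L',253,425,.102),('cR',538,425,.102),('out',200,281,.076)): pr(n,g(x,y),z)
```

```text
in L [-49.7  -1.4 161. ]
in R [ 56.5  -1.5 160.9]
tr [-39.4  17.  159. ]
tr [ 46.3  16.9 158.9]
pt cam [  2.2   1.  129. ]
pt far [  2.2   8.6 129. ]
far L [-18.9   8.5 129. ]
far R [ 24.    8.5 128.9]
crnr L [-25.5   4.5 135. ]
cR [ 30.2   4.4 134.9]
out [-38.6 -13.3 161. ]
```

move_arm([
  [9,34,5,0,0,1.2,85],
  [11,42,0,0,0,0,85],
  [12,46,0,0,0,0,85],
  [12,46,0,0,0,0,85],
  [10.5,40,0,0,0,0,85],
  [0,0,0,0,0,0,85],
  [0,0,0,0,0,0,85],
  [0,0,0,0,0,0,85],
])

```text
time_s: 10.1
position: [0.5777, 0.2091, 0.2419]
orientation: [[0.951, 0.31, -0.002], [0.31, -0.951, -0.001], [-0.002, -0.0, -1.0]]
force: [-0.9, 0.2, 0.1]
gripper_width: 0.085
```

Run:
```python
from h import *
np.set_printoptions(precision=4,suppress=True)
s=bot.observe(); print(s['time_s'],s['position'],s['force'],s['orientation'])
im=snap('top','t8');a=cv2.resize(im[170:270,310:370],None,fx=6,fy=6,interpolation=cv2.INTER_CUBIC)
im=snap('scene','s8');b=cv2.resize(im[180:280,190:262],None,fx=6,fy=6,interpolation=cv2.INTER_CUBIC)
cv2.imwrite('pics/z8.png',np.hstack([a,b]))
```

```text
10.1 [0.5777 0.2091 0.2419] [-0.9111  0.2175  0.1318] [[ 0.9508  0.3098 -0.002 ]
 [ 0.3098 -0.9508 -0.0005]
 [-0.002  -0.0001 -1.    ]]
```

View pics/z8.png

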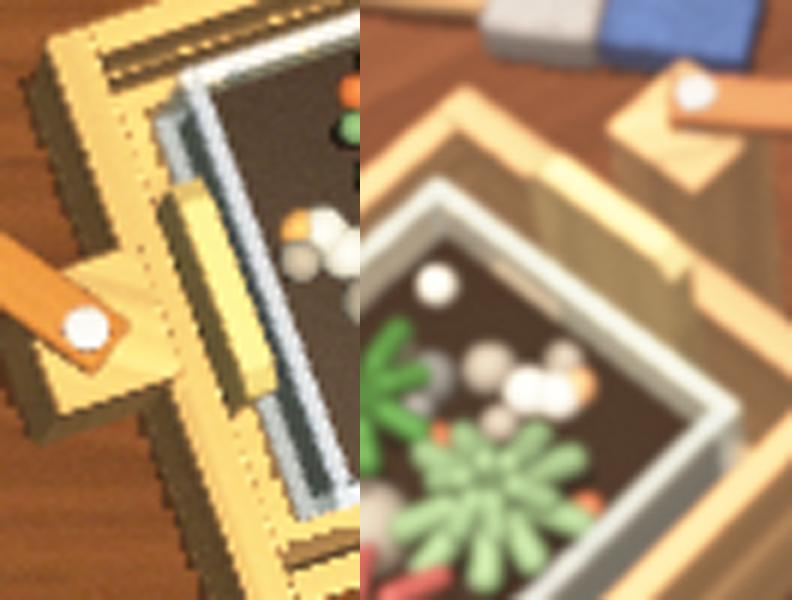

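Run:
```python
from h import *
np.set_printoptions(precision=1,suppress=True)
th=np.radians(16.9); yv=np.array([np.cos(th),np.sin(th),0]);xv=np.array([yv[1],-yv[0],0])
im=cv2.imread('pics/t8.png')
cv2.imwrite('pics/z9.png',cv2.resize(im[195:240,325:375],None,fx=13,fy=13,interpolation=cv2.INTER_CUBIC))
P=bot.camera_params('top');Q=bot.camera_params('scene')
def T(n,x,y,z): p=pl('top',310+x/6,170+y/6,z,P); print('T',n,p@xv*1000,p@yv*1000)
def S(n,x,y,z): p=pl('scene',190+(x-360)/6,180+y/6,z,Q); print('S',n,p@xv*1000,p@yv*1000)
T('board in',120,130,.076);T('in',230,420,.076);T('tr',182,85,.078);T('outer',48,48,.076)
T('plate -x',188,200,.108);T('plate -x',243,395,.108);T('plate +x',212,200,.108);T('+x',270,375,.108)
S('board in',455,105,.076) ;S('outer corner',462,88,.076);S('tr',435,183,.078);S('tr',735,408,.078)
S('pl -x',560,160,.108);S('pl -x',680,250,.108);S('pl +x',548,172,.108);S('pl +x',665,270,.108)
```

```text
T board in 147.58990822424235 550.4989842287606
T in 148.79709922026493 470.29111651135304
T tr 166.5186057603037 556.2795997896236
T outer 137.09162437320737 577.2338804555512
T plate -x 152.75317035122788 523.5249013634806
T plate -x 149.0267226108169 473.84706547292154
T plate +x 158.3390248289699 521.6353479916463
T +x 156.9108032890001 476.36715262847827
S board in 146.92171540894753 425.72329260934725
S outer corner 141.1154736407163 422.7753376829689
S tr 171.43449744639773 442.8852325456496
S tr 170.6524858966437 561.1072344789222
S pl -x 155.0211180196966 482.53938079801344
S pl -x 155.35737336798476 528.9959081038912
S pl +x 160.13656583357616 482.8574323189034
S pl +x 162.78631873040743 530.3416935625863
```

View pics/z9.png

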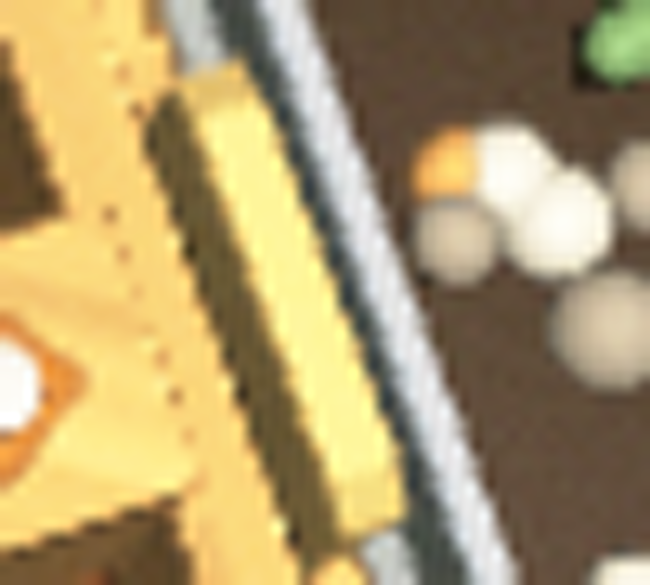

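Plate 1 sits about 2.5 mm off the board at the top. I'll push it home with the second plate. Now grasping plate c.

move_arm([
  [0,0,-30,0,0,0,85],
  [0,0,-40,0,0,0,85],
  [0,0,-40,0,0,0,85],
  [0,0,-25,0,0,0,85],
  [0,0,-15,0,0,0,85],
  [0,0,0,0,0,0,85],
  [0,0,0,0,0,0,85],
])

```text
time_s: 10.9
position: [0.5783, 0.2094, 0.0937]
orientation: [[0.951, 0.31, 0.001], [0.31, -0.951, 0.0], [0.001, 0.0, -1.0]]
force: [0.4, 0.3, 0.1]
gripper_width: 0.0847
```

Run:
```python
from h import *
np.set_printoptions(precision=4,suppress=True)
s=bot.observe(); print(s['time_s'],s['position'],s['force'])
im=snap('wrist','w8')
```

```text
10.9 [0.5783 0.2094 0.0937] [0.4224 0.2808 0.0828]
```

View pics/w8.png

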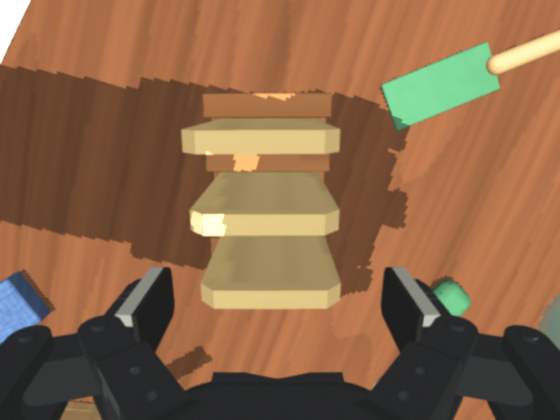

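Plate c is between the jaws (u=203–340, v≈298). I'll make the same small correction, then close and lift.

move_arm([
  [-2.7,-0.8,-2.3,0,0,0,70],
  [0,0,0,0,0,0,50],
  [0,0,0,0,0,0,45],
  [0,0,0,0,0,0,45],
  [0,0,0,0,0,0,45],
  [0,0,0,0,0,0,45],
])

```text
time_s: 11.55
position: [0.5756, 0.2092, 0.0916]
orientation: [[0.951, 0.311, 0.001], [0.311, -0.951, 0.0], [0.001, 0.0, -1.0]]
force: [-1.1, -0.3, 6.5]
gripper_width: 0.0542
```

move_arm([
  [0,0,4,0,0,0,45],
  [0,0,20,0,0,0,45],
  [0,0,40,0,0,0,45],
  [0,0,40,0,0,0,45],
  [0,0,40,0,0,-1.2,45],
  [0,0,10,0,0,0,45],
  [0,0,0,0,0,0,45],
])

```text
time_s: 12.25
position: [0.5757, 0.2093, 0.246]
orientation: [[0.957, 0.291, 0.003], [0.291, -0.957, 0.001], [0.003, 0.0, -1.0]]
force: [0.7, -0.1, -0.5]
gripper_width: 0.0538
```

move_arm([
  [-7,-34,0,0,0,0,45],
  [-10,-46,0,0,0,0,45],
  [-10,-48,0,0,0,0,45],
  [-10,-48,0,0,0,0,45],
  [-10.7,-46,0,0,0,0,45],
  [0,0,0,0,0,0,45],
  [0,0,0,0,0,0,45],
  [0,0,0,0,0,0,45],
  [0,0,0,0,0,0,45],
])

```text
time_s: 13.15
position: [0.5276, -0.0116, 0.244]
orientation: [[0.956, 0.292, -0.001], [0.292, -0.956, 0.0], [-0.001, -0.001, -1.0]]
force: [-0.6, -0.0, -1.1]
gripper_width: 0.0541
```

Run:
```python
from h import *
np.set_printoptions(precision=4,suppress=True)
s=bot.observe(); print(s['time_s'],s['position'],s['force'],s['orientation'])
im=snap('wrist','w9');cv2.imwrite('pics/w9b.png',cv2.resize(im[100:330,160:400],None,fx=2.6,fy=2.6,interpolation=cv2.INTER_CUBIC))
g=im.astype(int).sum(2)//3
print([(v,int(g[v,280])) for v in list(range(205,225))+list(range(290,320))])
```

```text
13.15 [ 0.5276 -0.0116  0.244 ] [-0.6141 -0.0436 -1.0845] [[ 0.9563  0.2924 -0.001 ]
 [ 0.2924 -0.9563  0.0004]
 [-0.0008 -0.0007 -1.    ]]
[(205, 144), (206, 144), (207, 143), (208, 139), (209, 133), (210, 128), (211, 136), (212, 163), (213, 186), (214, 198), (215, 203), (216, 201), (217, 175), (218, 142), (219, 131), (220, 130), (221, 130), (222, 131), (223, 130), (224, 130), (290, 128), (291, 126), (292, 126), (293, 127), (294, 141), (295, 172), (296, 180), (297, 181), (298, 182), (299, 183), (300, 183), (301, 183), (302, 183), (303, 182), (304, 182), (305, 182), (306, 182), (307, 182), (308, 182), (309, 182), (310, 182), (311, 181), (312, 173), (313, 151), (314, 124), (315, 112), (316, 109), (317, 107), (318, 107), (319, 93)]
```

View pics/w9b.png

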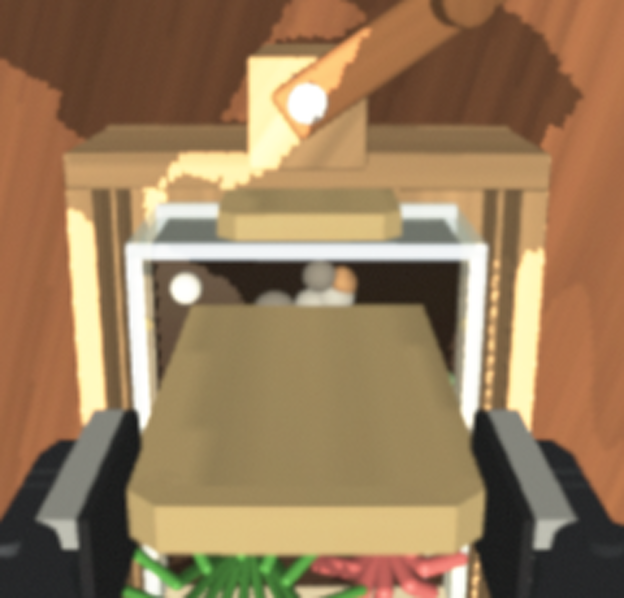

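Run:
```python
from h import *
np.set_printoptions(precision=1,suppress=True)
P=bot.camera_params('wrist'); s=bot.observe(); R=np.array(s['orientation']);t=s['position'];tz=t[2]
im=cv2.imread('pics/w9.png').astype(int).sum(2)//3
for u in (225,250,280): print(u,[(v,int(im[v,u])) for v in range(166,202)])
g=lambda x,y:(160+x/2.6,100+y/2.6)
def pr(n,uv,z): print(n,(R.T@(pl('wrist',*uv,z,P)-t))*1000)
for n,x,y,z in (('in L',150,187,.076),('in R',460,187,.076),('tr',200,243,.078),('tr',420,243,.078),('pt cam',310,212,.108),('pt far',310,238,.108),('post',260,168,.11)): pr(n,g(x,y),z)
pr('bot',(280,217.5),tz-.0854); pr('topc',(280,294.5),tz+.0146);pr('topf',(280,313.3),tz+.0146)
pr('botL',g(192,304),tz-.0854);pr('botR',g(424,304),tz-.0854)
```

```text
225 [(166, 222), (167, 221), (168, 217), (169, 202), (170, 169), (171, 150), (172, 151), (173, 156), (174, 158), (175, 160), (176, 161), (177, 173), (178, 206), (179, 232), (180, 240), (181, 241), (182, 236), (183, 210), (184, 153), (185, 122), (186, 114), (187, 111), (188, 110), (189, 110), (190, 110), (191, 111), (192, 124), (193, 170), (194, 225), (195, 243), (196, 247), (197, 249), (198, 246), (199, 217), (200, 133), (201, 91)]
250 [(166, 227), (167, 227), (168, 226), (169, 220), (170, 206), (171, 187), (172, 167), (173, 142), (174, 133), (175, 131), (176, 133), (177, 132), (178, 132), (179, 132), (180, 130), (181, 135), (182, 149), (183, 164), (184, 170), (185, 172), (186, 172), (187, 172), (188, 172), (189, 171), (190, 170), (191, 165), (192, 157), (193, 179), (194, 225), (195, 241), (196, 243), (197, 243), (198, 238), (199, 193), (200, 101), (201, 40)]
280 [(166, 146), (167, 151), (168, 150), (169, 151), (170, 150), (171, 146), (172, 137), (173, 131), (174, 128), (175, 128), (176, 126), (177, 127), (178, 126), (179, 125), (180, 126), (181, 136), (182, 159), (183, 177), (184, 182), (185, 184), (186, 183), (187, 183), (188, 182), (189, 182), (190, 182), (191, 179), (192, 165), (193, 182), (194, 225), (195, 241), (196, 243), (197, 243), (198, 238), (199, 203), (200, 138), (201, 120)]
in L [-50.  -15.6 168.2]
in R [ 52.2 -15.7 168.1]
tr [-33.8   2.9 166.2]
tr [ 39.4   2.8 166.1]
pt cam [  2.6 -14.  136.2]
pt far [  2.6  -6.1 136.1]
post [-12.  -27.5 134.2]
bot [ 2.9 -1.2 85.4]
topc [  2.2  -2.6 -14.6]
topf [  2.2   5.6 -14.6]
botL [-26.9  -1.6  85.4]
botR [30.7 -1.6 85.4]
```

move_arm([
  [0,0,-25,0,0,0,45],
  [0,0,-25,0,0,0,45],
  [0,0,-15,0,0,0,45],
  [0,0,-7,0,0,0,45],
  [0,0,0,0,0,0,45],
  [0,0,0,0,0,0,45],
  [-0.6,1.9,0,0,0,0,45],
  [-0.6,1.9,0,0,0,0,45],
  [0,0,0,0,0,0,45],
  [0,0,0,0,0,0,45],
])

```text
time_s: 14.2
position: [0.5264, -0.009, 0.1728]
orientation: [[0.957, 0.291, 0.0], [0.291, -0.957, -0.0], [0.0, 0.0, -1.0]]
force: [-0.6, 0.7, -0.8]
gripper_width: 0.0537
```

move_arm([
  [-0.3,0.8,0,0,0,0,45],
  [0,0,0,0,0,0,45],
  [0,0,0,0,0,0,45],
])

```text
time_s: 14.5
position: [0.526, -0.0082, 0.1726]
orientation: [[0.957, 0.291, -0.0], [0.291, -0.957, -0.0], [-0.0, -0.0, -1.0]]
force: [-0.3, -0.2, -0.4]
gripper_width: 0.0537
```

move_arm([
  [-0.3,0.9,0,0,0,0,45],
  [0,0,0,0,0,0,45],
  [0,0,0,0,0,0,45],
])

```text
time_s: 14.8
position: [0.5257, -0.0073, 0.1726]
orientation: [[0.957, 0.291, -0.0], [0.291, -0.957, 0.0], [-0.0, -0.0, -1.0]]
force: [-0.3, -0.4, -0.7]
gripper_width: 0.0538
```

move_arm([
  [-0.3,0.9,0,0,0,0,45],
  [0,0,0,0,0,0,45],
  [0,0,0,0,0,0,45],
])

```text
time_s: 15.1
position: [0.5255, -0.0065, 0.1726]
orientation: [[0.957, 0.291, 0.0], [0.291, -0.957, -0.0], [0.0, 0.0, -1.0]]
force: [-0.3, -0.2, -0.8]
gripper_width: 0.0543
```

move_arm([
  [-0.3,0.9,0,0,0,0,45],
  [0,0,0,0,0,0,45],
  [0,0,0,0,0,0,45],
])

```text
time_s: 15.4
position: [0.5251, -0.0054, 0.1726]
orientation: [[0.957, 0.291, -0.0], [0.291, -0.957, 0.0], [-0.0, -0.0, -1.0]]
force: [-0.2, -0.6, -0.3]
gripper_width: 0.0541
```

Run:
```python
from h import *
im=snap('wrist','w10');cv2.imwrite('pics/w10b.png',cv2.resize(im[150:330,160:400],None,fx=3.3,fy=3.3,interpolation=cv2.INTER_CUBIC))
im=snap('scene','s10');cv2.imwrite('pics/s10b.png',cv2.resize(im[130:270,180:300],None,fx=4.2,fy=4.2,interpolation=cv2.INTER_CUBIC))
```

```text
(no output)
```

View pics/w10b.png

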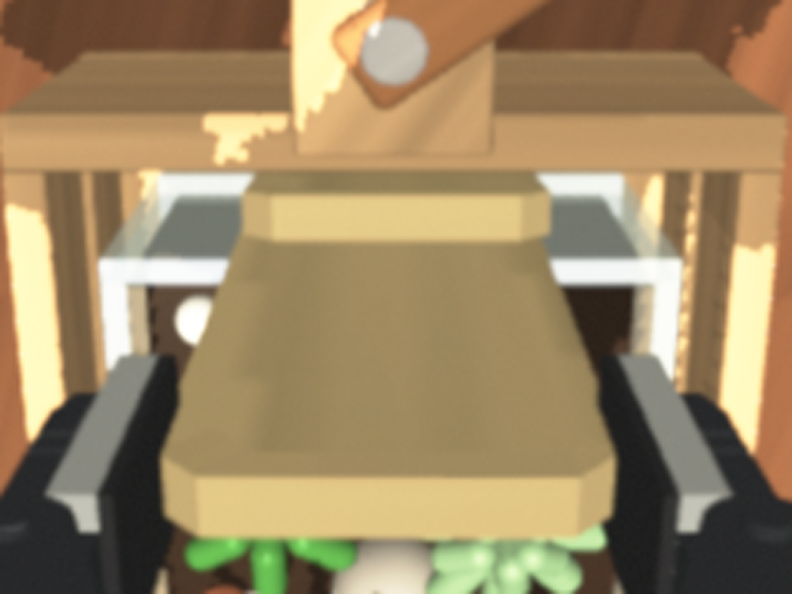

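View pics/s10b.png

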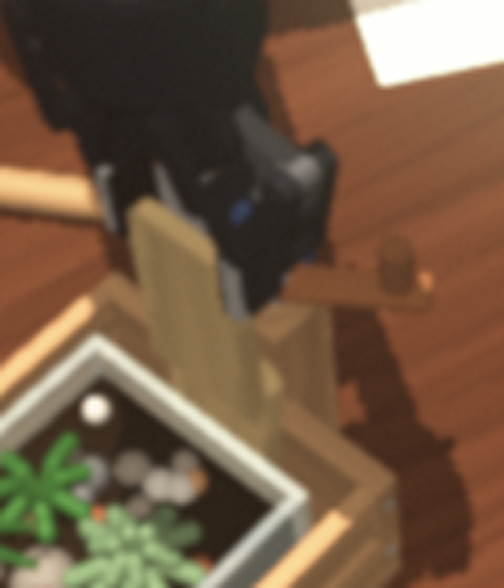

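Run:
```python
from h import *
np.set_printoptions(precision=1,suppress=True)
P=bot.camera_params('wrist'); s=bot.observe(); R=np.array(s['orientation']);t=s['position'];tz=t[2]
print(t*1000,s['force'])
g=lambda x,y:(160+x/3.3,150+y/3.3)
def pr(n,uv,z): print(n,(R.T@(pl('wrist',*uv,z,P)-t))*1000)
for n,x,y,z in (('in L',150,170,.076),('in R',650,170,.076),('tr',130,259,.078),('tr',620,259,.078),('pt cam',390,193,.108),('bot2 line',390,240,.0872),('post',390,154,.11),('top2 c',390,476,tz+.0146),('top2 f',390,535,tz+.0146)): pr(n,g(x,y),z)
```

```text
[525.1  -5.5 172.6] [ 0.1  0.1 -0.3]
in L [-47.1  -8.8  96.6]
in R [54.6 -8.9 96.6]
tr [-51.9   9.7  94.6]
tr [49.2  9.6 94.6]
pt cam [  1.6 -13.4  64.6]
bot2 line [ 1.7  2.3 85.4]
post [  1.6 -21.   62.6]
top2 c [  1.5  -2.7 -14.6]
top2 f [  1.5   5.1 -14.6]
```

Plate 1 has tipped over the board's top edge: its top is at y=-13.4 against the board at -8.8. I'll back off and look again.

move_arm([
  [0.5,-1.7,0,0,0,0,45],
  [0.5,-1.7,0,0,0,0,45],
  [0,0,0,0,0,0,45],
  [0,0,0,0,0,0,45],
])

```text
time_s: 15.9
position: [0.5261, -0.009, 0.1726]
orientation: [[0.957, 0.291, -0.0], [0.291, -0.957, 0.0], [-0.0, -0.0, -1.0]]
force: [0.3, -0.5, -0.1]
gripper_width: 0.0539
```

Run:
```python
from h import *
np.set_printoptions(precision=4,suppress=True)
s=bot.observe(); print(s['time_s'],s['position'])
im=snap('wrist','w11');cv2.imwrite('pics/w11b.png',cv2.resize(im[150:330,160:400],None,fx=3.3,fy=3.3,interpolation=cv2.INTER_CUBIC))
```

```text
15.9 [ 0.5261 -0.009   0.1726]
```

View pics/w11b.png

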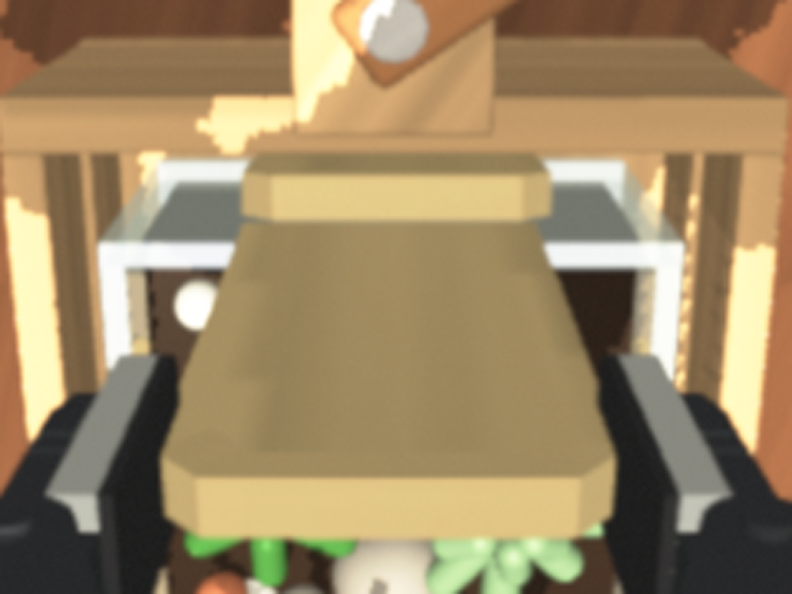

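Run:
```python
from h import *
np.set_printoptions(precision=1,suppress=True)
P=bot.camera_params('wrist'); s=bot.observe(); R=np.array(s['orientation']);t=s['position'];tz=t[2]
im=cv2.imread('pics/w11.png').astype(int).sum(2)//3
for u in (200,222,340): print(u,[(v,int(im[v,u])) for v in range(218,236)])
g=lambda x,y:(160+x/3.3,150+y/3.3)
def pr(n,uv,z): print(n,(R.T@(pl('wrist',*uv,z,P)-t))*1000)
for n,x,y,z in (('in L',150,152,.076),('in R',650,152,.076),('tr',130,241,.078),('tr',620,241,.078),('pt cam',390,173,.108),('pt cam,',390,220,.108),('top2 c',390,476,tz+.0146),('top2 f',390,538,tz+.0146)): pr(n,g(x,y),z)
```

```text
200 [(218, 169), (219, 169), (220, 169), (221, 169), (222, 179), (223, 215), (224, 241), (225, 248), (226, 248), (227, 247), (228, 246), (229, 242), (230, 222), (231, 173), (232, 152), (233, 165), (234, 176), (235, 177)]
222 [(218, 114), (219, 114), (220, 115), (221, 117), (222, 131), (223, 181), (224, 229), (225, 244), (226, 246), (227, 246), (228, 246), (229, 242), (230, 211), (231, 131), (232, 70), (233, 70), (234, 98), (235, 145)]
340 [(218, 114), (219, 113), (220, 114), (221, 116), (222, 131), (223, 180), (224, 228), (225, 243), (226, 245), (227, 245), (228, 245), (229, 240), (230, 207), (231, 128), (232, 60), (233, 36), (234, 35), (235, 35)]
in L [-46.9 -12.6  96.6]
in R [ 54.4 -12.7  96.6]
tr [-51.7   5.8  94.6]
tr [48.9  5.6 94.6]
pt cam [  1.6 -17.   64.6]
pt cam, [ 1.6 -8.4 64.6]
top2 c [  1.5  -2.7 -14.6]
top2 f [  1.5   5.5 -14.6]
```

move_arm([
  [-0.1,0.4,0,0,0,0,45],
  [0,0,-6,0,0,0,45],
  [0,0,-6,0,0,0,45],
  [0,0,-6,0,0,0,45],
  [0,0,-5,0,0,0,45],
  [0,0,0,0,0,0,45],
])

```text
time_s: 16.55
position: [0.5257, -0.0085, 0.1487]
orientation: [[0.957, 0.291, -0.001], [0.291, -0.957, 0.0], [-0.001, -0.001, -1.0]]
force: [0.4, 0.8, -0.3]
gripper_width: 0.0541
```

Clear of the rim, with no force. Continuing down in small steps.

move_arm([
  [0,0,-5,0,0,0,45],
  [0,0,-5,0,0,0,45],
  [0,0,-5,0,0,0,45],
  [0,0,0,0,0,0,45],
])

```text
time_s: 16.95
position: [0.5271, -0.0089, 0.1364]
orientation: [[0.957, 0.291, 0.004], [0.291, -0.957, -0.001], [0.003, 0.002, -1.0]]
force: [-2.1, -0.2, 15.2]
gripper_width: 0.0534
```

move_arm([
  [0,0,-5,0,0,0,45],
  [0,0,-5,0,0,0,45],
  [0,0,0,0,0,0,45],
])

```text
time_s: 17.25
position: [0.5287, -0.0089, 0.1304]
orientation: [[0.957, 0.291, 0.01], [0.291, -0.957, -0.002], [0.008, 0.005, -1.0]]
force: [-8.4, 2.6, 46.2]
gripper_width: 0.054
```

A 46 N jam, so I'm backing up to look.

move_arm([
  [0,0,8,0,0,0,45],
  [0,0,6,0,0,0,45],
  [0,0,0,0,0,0,45],
])

```text
time_s: 17.55
position: [0.5262, -0.0085, 0.1389]
orientation: [[0.957, 0.291, 0.001], [0.291, -0.957, -0.0], [0.001, 0.0, -1.0]]
force: [-0.3, -0.7, -1.1]
gripper_width: 0.0537
```

Run:
```python
from h import *
np.set_printoptions(precision=4,suppress=True)
s=bot.observe(); print(s['time_s'],s['position'],s['force'],s['wrist_torque'])
im=snap('wrist','w12');cv2.imwrite('pics/w12b.png',cv2.resize(im[150:330,160:400],None,fx=3.3,fy=3.3,interpolation=cv2.INTER_CUBIC))
im=snap('scene','s12');cv2.imwrite('pics/s12b.png',cv2.resize(im[130:270,180:300],None,fx=4.2,fy=4.2,interpolation=cv2.INTER_CUBIC))
im=snap('top','t12');cv2.imwrite('pics/t12b.png',cv2.resize(im[160:270,300:400],None,fx=5,fy=5,interpolation=cv2.INTER_CUBIC))
```

```text
17.55 [ 0.5262 -0.0085  0.1389] [-0.2794 -0.7428 -1.1442] [ 0.0013 -0.0291 -0.0061]
```

View pics/w12b.png

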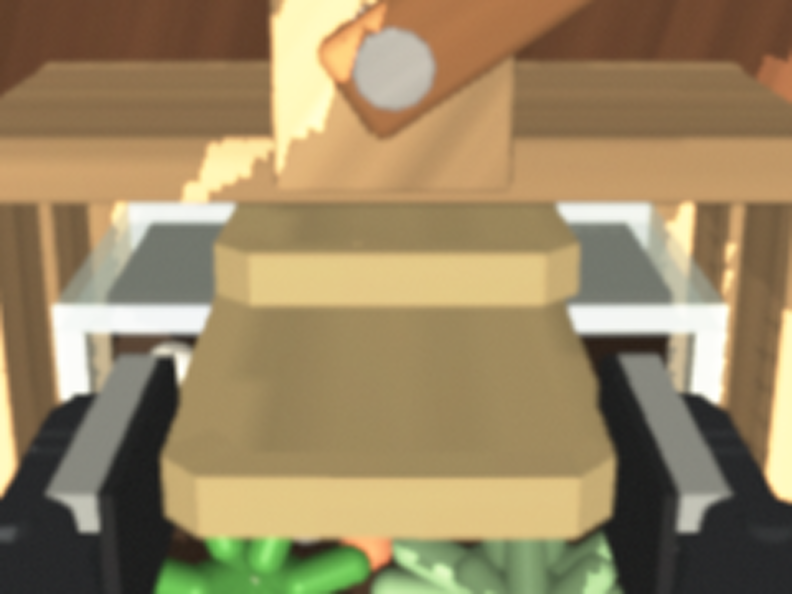

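View pics/s12b.png

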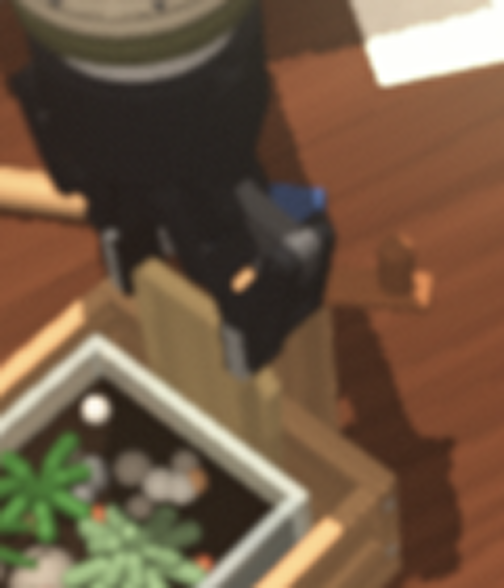

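View pics/t12b.png

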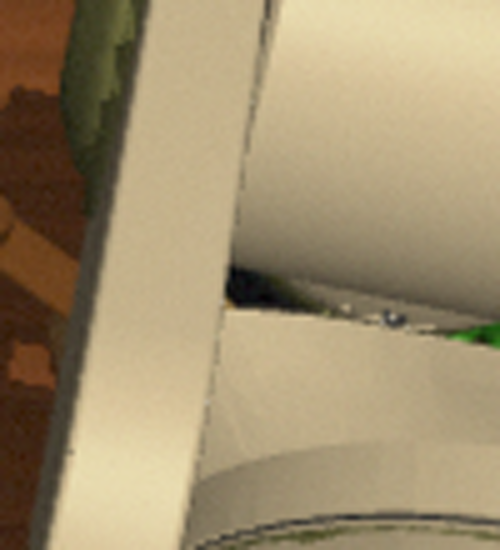

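Run:
```python
from h import *
np.set_printoptions(precision=1,suppress=True)
P=bot.camera_params('wrist'); s=bot.observe(); R=np.array(s['orientation']);t=s['position'];tz=t[2]
g=lambda x,y:(160+x/3.3,150+y/3.3)
def pr(n,uv,z): print(n,(R.T@(pl('wrist',*uv,z,P)-t))*1000)
for n,x,y,z in (('in L',150,201,.076),('in R',600,201,.076),('tr',130,304,.078),('tr',620,304,.078),('p1 cam',390,251,.108),('p1 far/p2',390,306,.108),('post',390,188,.11),('top2 c',390,476,tz+.0146),('top2 f',390,538,tz+.0146)): pr(n,g(x,y),z)
```

```text
in L [-40.2 -12.6  62. ]
in R [ 38.2 -12.7  61.9]
tr [-44.5   5.9  60. ]
tr [42.4  5.7 59.9]
p1 cam [  1.6 -14.6  29.9]
p1 far/p2 [ 1.6 -5.9 29.9]
post [  1.5 -24.9  27.9]
top2 c [  1.5  -2.7 -14.6]
top2 f [  1.5   5.5 -14.6]
```

Plate 1 still leans over the board by about 2 mm at the top, so its bottom is out. With plate 2's lower edge already in the gap, I can push it home sideways.

move_arm([
  [-0.3,1,0,0,0,0,45],
  [-0.3,1,0,0,0,0,45],
  [0,0,0,0,0,0,45],
  [0,0,0,0,0,0,45],
])

```text
time_s: 18.1
position: [0.5254, -0.0065, 0.1384]
orientation: [[0.957, 0.291, -0.0], [0.291, -0.957, -0.0], [-0.0, -0.0, -1.0]]
force: [-0.1, -0.9, -1.5]
gripper_width: 0.0538
```

move_arm([
  [-0.3,0.8,0,0,0,0,45],
  [0,0,0,0,0,0,45],
  [0,0,0,0,0,0,45],
])

```text
time_s: 18.4
position: [0.5252, -0.0058, 0.1386]
orientation: [[0.957, 0.291, 0.0], [0.291, -0.957, -0.0], [0.0, 0.0, -1.0]]
force: [0.9, -1.0, -0.4]
gripper_width: 0.0539
```

move_arm([
  [-0.2,0.8,0,0,0,0,45],
  [0,0,0,0,0,0,45],
  [0,0,0,0,0,0,45],
])

```text
time_s: 18.7
position: [0.525, -0.005, 0.1387]
orientation: [[0.957, 0.291, 0.0], [0.291, -0.957, -0.0], [0.0, 0.0, -1.0]]
force: [-0.9, -2.2, -0.1]
gripper_width: 0.0538
```

Run:
```python
from h import *
np.set_printoptions(precision=4,suppress=True)
s=bot.observe(); print(s['time_s'],s['position'],s['force'],s['wrist_torque'])
im=snap('wrist','w13');cv2.imwrite('pics/w13b.png',cv2.resize(im[150:330,160:400],None,fx=3.3,fy=3.3,interpolation=cv2.INTER_CUBIC))
```

```text
18.7 [ 0.525  -0.005   0.1387] [-0.9209 -2.1794 -0.069 ] [-0.63    0.0305  0.0103]
```

View pics/w13b.png

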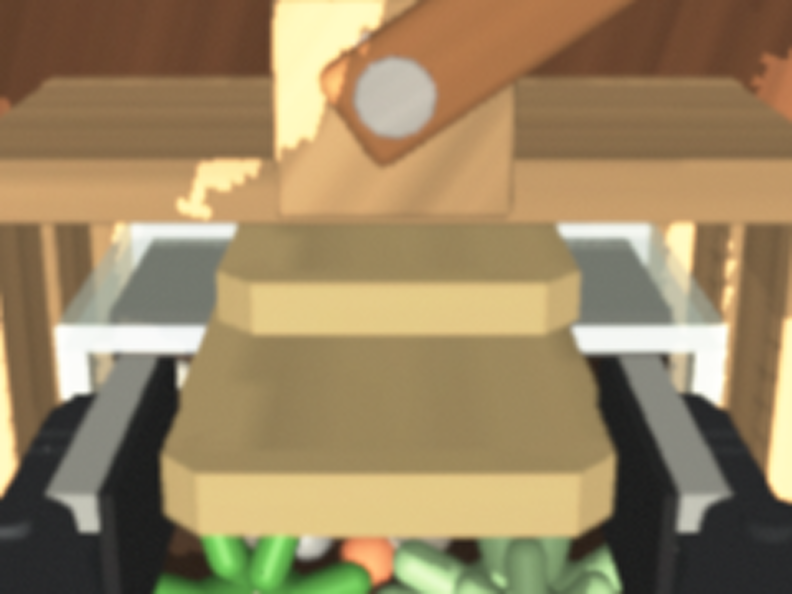

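Run:
```python
from h import *
np.set_printoptions(precision=1,suppress=True)
P=bot.camera_params('wrist'); s=bot.observe(); R=np.array(s['orientation']);t=s['position'];tz=t[2]
g=lambda x,y:(160+x/3.3,150+y/3.3)
def pr(n,uv,z): print(n,(R.T@(pl('wrist',*uv,z,P)-t))*1000)
for n,x,y,z in (('in L',150,221,.076),('tr',130,325,.078),('tr',620,325,.078),('p1 cam',390,281,.108),('p1 far/p2',390,334,.108),('post',390,215,.11),('top2 c',390,474,tz+.0146),('top2 f',390,535,tz+.0146)): pr(n,g(x,y),z)
```

```text
in L [-40.6  -8.7  62.7]
tr [-44.9  10.2  60.7]
tr [42.8 10.1 60.7]
p1 cam [ 1.6 -9.6 30.7]
p1 far/p2 [ 1.6 -1.1 30.7]
post [  1.5 -20.6  28.7]
top2 c [  1.5  -3.  -14.6]
top2 f [  1.5   5.1 -14.6]
```

Plate 1 is nearly upright again, 0.9 mm off at the top. Backing off 1.6 mm, then descending with force checks.

move_arm([
  [0.4,-1.5,0,0,0,0,45],
  [0,0,-3,0,0,0,45],
  [0,0,-4,0,0,0,45],
  [0,0,-4,0,0,0,45],
  [0,0,0,0,0,0,45],
])

```text
time_s: 19.25
position: [0.5252, -0.0063, 0.1269]
orientation: [[0.957, 0.291, -0.001], [0.291, -0.957, 0.0], [-0.001, -0.001, -1.0]]
force: [0.8, -1.6, -0.8]
gripper_width: 0.0538
```

move_arm([
  [0,0,-4,0,0,0,45],
  [0,0,-4,0,0,0,45],
  [0,0,0,0,0,0,45],
])

```text
time_s: 19.55
position: [0.5253, -0.0064, 0.119]
orientation: [[0.957, 0.291, -0.0], [0.291, -0.957, 0.0], [-0.0, -0.0, -1.0]]
force: [0.7, -1.4, -1.5]
gripper_width: 0.054
```

move_arm([
  [0,0,-4,0,0,0,45],
  [0,0,-4,0,0,0,45],
  [0,0,0,0,0,0,45],
])

```text
time_s: 19.85
position: [0.5253, -0.0065, 0.1111]
orientation: [[0.957, 0.29, -0.0], [0.29, -0.957, 0.0], [-0.0, -0.0, -1.0]]
force: [2.0, -2.2, -1.7]
gripper_width: 0.0537
```

move_arm([
  [0,0,-4,0,0,0,45],
  [0,0,-4,0,0,0,45],
  [0,0,0,0,0,0,45],
])

```text
time_s: 20.15
position: [0.527, -0.0065, 0.1051]
orientation: [[0.957, 0.29, 0.005], [0.29, -0.957, -0.0], [0.005, 0.002, -1.0]]
force: [2.8, -0.4, 10.0]
gripper_width: 0.054
```

move_arm([
  [0,0,-4,0,0,0,45],
  [0,0,-3,0,0,0,45],
  [0,0,0,0,0,0,45],
])

```text
time_s: 20.45
position: [0.5282, -0.0069, 0.0997]
orientation: [[0.957, 0.29, 0.009], [0.29, -0.957, -0.001], [0.008, 0.004, -1.0]]
force: [2.8, -1.7, 21.1]
gripper_width: 0.0543
```

Run:
```python
from h import *
np.set_printoptions(precision=4,suppress=True)
s=bot.observe(); print(s['time_s'],s['position'],s['force'],s['wrist_torque'])
im=snap('wrist','w14');cv2.imwrite('pics/w14b.png',cv2.resize(im[150:330,160:400],None,fx=3.3,fy=3.3,interpolation=cv2.INTER_CUBIC))
im=snap('scene','s14');cv2.imwrite('pics/s14b.png',cv2.resize(im[130:270,180:300],None,fx=4.2,fy=4.2,interpolation=cv2.INTER_CUBIC))
```

```text
20.45 [ 0.5282 -0.0069  0.0997] [ 2.8448 -1.6884 21.1374] [-0.107  -0.7064  0.0564]
```

View pics/w14b.png

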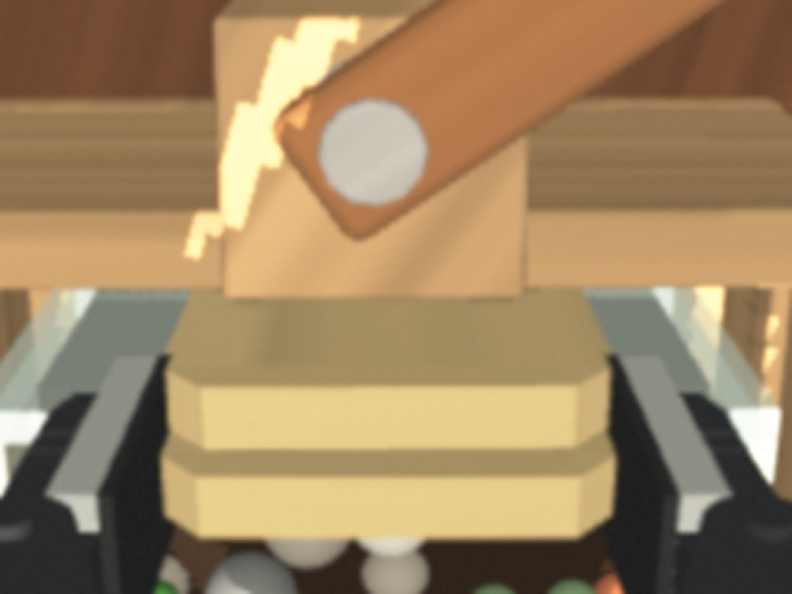

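View pics/s14b.png

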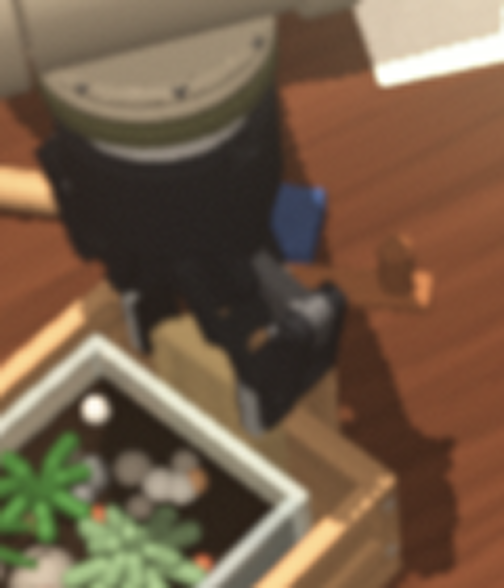

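Plate 2 stands beside plate 1, about 6 mm short of the floor. The pads are now catching plate 1's shoulders, so I'll release, rise and push plate 2 down from above with the fingers shut.

move_arm([
  [0,0,2,0,0,0,50],
  [0,0,2,0,0,0,62],
  [0,0,0,0,0,0,72],
  [0,0,0,0,0,0,72],
  [0,0,0,0,0,0,72],
  [0,0,20,0,0,0,75],
  [0,0,40,0,0,0,80],
  [0,0,45,0,0,0,70],
  [0,0,35,0,0,0,40],
  [0,0,0,0,0,0,10],
  [0,0,0,0,0,0,0],
  [0,0,0,0,0,0,0],
])

```text
time_s: 21.75
position: [0.5248, -0.0063, 0.2391]
orientation: [[0.957, 0.291, -0.003], [0.291, -0.957, 0.001], [-0.002, -0.001, -1.0]]
force: [-0.0, -0.2, 0.2]
gripper_width: 0.0115
```

Run:
```python
from h import *
np.set_printoptions(precision=4,suppress=True)
s=bot.observe(); print(s['time_s'],s['position'],s['force'],s['gripper_width'])
im=snap('wrist','w15');cv2.imwrite('pics/w15b.png',cv2.resize(im[100:330,160:400],None,fx=2.6,fy=2.6,interpolation=cv2.INTER_CUBIC))
im=snap('scene','s15');cv2.imwrite('pics/s15b.png',cv2.resize(im[170:270,180:290],None,fx=5,fy=5,interpolation=cv2.INTER_CUBIC))
```

```text
21.75 [ 0.5248 -0.0063  0.2391] [-0.0316 -0.1758  0.2178] 0.011497584174491288
```

View pics/w15b.png

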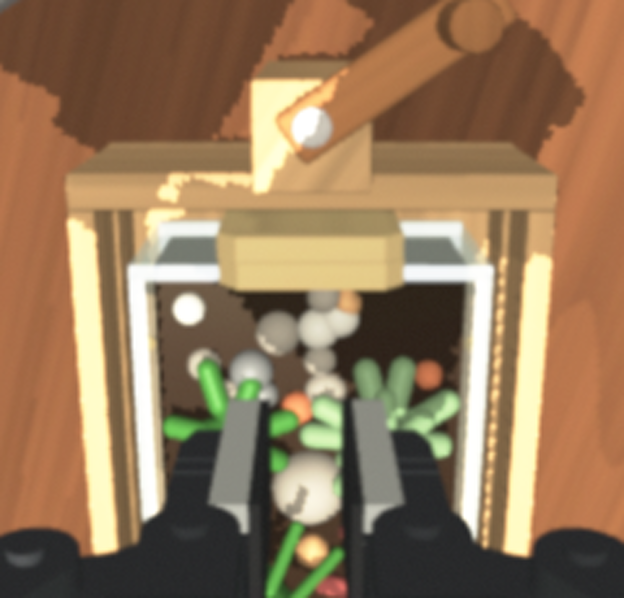

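View pics/s15b.png

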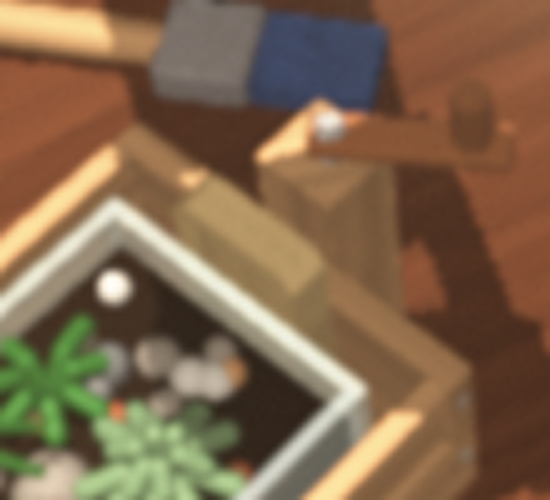

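Run:
```python
from h import *
np.set_printoptions(precision=1,suppress=True)
P=bot.camera_params('wrist'); s=bot.observe(); R=np.array(s['orientation']);t=s['position'];tz=t[2]
im=cv2.imread('pics/w15.png');g_=im.astype(int).sum(2)//3
for u in (260,280,300): print(u,[(v,int(g_[v,u])) for v in range(178,218)])
cv2.imwrite('pics/z15.png',cv2.resize(im[170:220,230:330],None,fx=8,fy=8,interpolation=cv2.INTER_CUBIC))
g=lambda x,y:(160+x/2.6,100+y/2.6)
def pr(n,uv,z): print(n,(R.T@(pl('wrist',*uv,z,P)-t))*1000)
for n,x,y,z in (('in L',150,210,.076),('tr',180,265,.078),('tr',450,265,.078),('p1 cam',310,248,.108),('p2 far',310,290,.108),('p2 far if.114',310,290,.114),('L',222,262,.102),('R',402,262,.102),('post',390,191,.11)): pr(n,g(x,y),z)
```

```text
260 [(178, 159), (179, 151), (180, 132), (181, 120), (182, 122), (183, 125), (184, 126), (185, 125), (186, 126), (187, 126), (188, 125), (189, 131), (190, 146), (191, 172), (192, 188), (193, 192), (194, 192), (195, 191), (196, 193), (197, 191), (198, 192), (199, 190), (200, 187), (201, 186), (202, 190), (203, 190), (204, 192), (205, 192), (206, 191), (207, 191), (208, 191), (209, 191), (210, 183), (211, 140), (212, 76), (213, 40), (214, 36), (215, 35), (216, 35), (217, 36)]
280 [(178, 158), (179, 150), (180, 135), (181, 126), (182, 131), (183, 133), (184, 132), (185, 133), (186, 132), (187, 132), (188, 132), (189, 134), (190, 147), (191, 171), (192, 187), (193, 191), (194, 190), (195, 191), (196, 191), (197, 191), (198, 190), (199, 189), (200, 185), (201, 186), (202, 189), (203, 190), (204, 191), (205, 191), (206, 190), (207, 190), (208, 189), (209, 190), (210, 186), (211, 166), (212, 145), (213, 140), (214, 140), (215, 139), (216, 133), (217, 124)]
300 [(178, 157), (179, 150), (180, 136), (181, 126), (182, 131), (183, 133), (184, 133), (185, 133), (186, 133), (187, 133), (188, 133), (189, 134), (190, 147), (191, 170), (192, 187), (193, 190), (194, 190), (195, 190), (196, 190), (197, 189), (198, 189), (199, 188), (200, 184), (201, 184), (202, 187), (203, 190), (204, 190), (205, 191), (206, 190), (207, 189), (208, 189), (209, 189), (210, 180), (211, 139), (212, 75), (213, 39), (214, 36), (215, 37), (216, 37), (217, 38)]
in L [-49.6  -8.9 163.4]
tr [-40.1   9.2 161.3]
tr [ 48.9   9.1 161.1]
p1 cam [  2.6  -4.2 131.3]
p2 far [  2.6   8.7 131.2]
p2 far if.114 [  2.6   6.9 125.2]
L [-24.    1.7 137.3]
R [ 30.4   1.6 137.2]
post [ 25.5 -21.7 129.2]
```

View pics/z15.png

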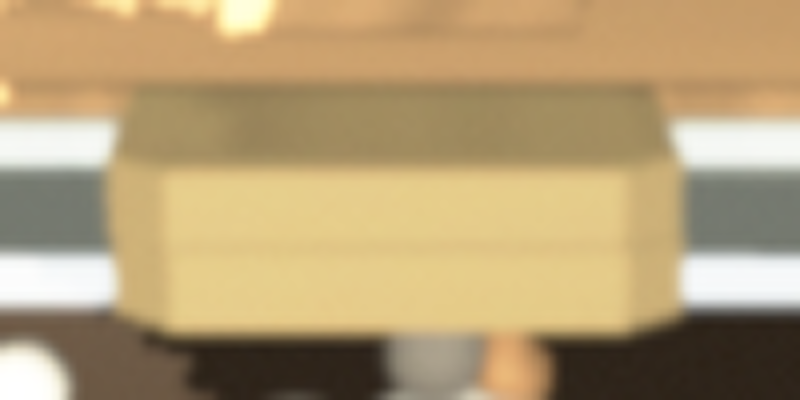

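Both tops are level and side by side (rows 191–211, seam at 200.5), filling 16.3 of the 17.7 mm gap. A light press from above with shut fingers will make sure they are down.

move_arm([
  [0,0,-40,0,0,0,0],
  [0,0,-35,0,0,0,0],
  [0,0,-25,0,0,0,0],
  [0,0,-12,0,0,0,0],
  [0,0,0,0,0,0,0],
  [0,0,-3,0,0,0,0],
  [0,0,-2,0,0,0,0],
  [0,0,0,0,0,0,0],
])

```text
time_s: 22.65
position: [0.5256, -0.0065, 0.1242]
orientation: [[0.957, 0.291, 0.001], [0.291, -0.957, -0.0], [0.001, 0.001, -1.0]]
force: [0.4, -0.4, 0.8]
gripper_width: -0.0003
```

move_arm([
  [0,0,-3,0,0,0,0],
  [0,0,-2,0,0,0,0],
  [0,0,-2,0,0,0,0],
  [0,0,0,0,0,0,0],
])

```text
time_s: 23.05
position: [0.5252, -0.0064, 0.1163]
orientation: [[0.957, 0.291, -0.0], [0.291, -0.957, 0.0], [-0.0, -0.0, -1.0]]
force: [-0.3, 0.1, -0.8]
gripper_width: -0.0001
```

move_arm([
  [0,0,-2,0,0,0,0],
  [0,0,0,0,0,0,0],
])

```text
time_s: 23.25
position: [0.5261, -0.0068, 0.1161]
orientation: [[0.957, 0.291, 0.003], [0.291, -0.957, -0.001], [0.002, 0.002, -1.0]]
force: [-2.9, -0.5, 13.3]
gripper_width: 0.0002
```

Tip contact came at z≈0.108, so both plates are fully down. Rising, then locating the knob.

move_arm([
  [0,0,10,0,0,0,0],
  [0,0,35,0,0,0,0],
  [0,0,35,0,0,0,0],
  [0,0,0,0,0,0,0],
  [0,0,0,0,0,0,0],
])

```text
time_s: 23.75
position: [0.5254, -0.0064, 0.1951]
orientation: [[0.957, 0.291, 0.001], [0.291, -0.957, -0.0], [0.001, 0.001, -1.0]]
force: [-0.2, -0.4, 0.2]
gripper_width: -0.0002
```

Run:
```python
from h import *
np.set_printoptions(precision=4,suppress=True)
s=bot.observe(); print(s['time_s'],s['position'],s['force'])
im=snap('wrist','w16');cv2.imwrite('pics/w16b.png',cv2.resize(im[60:330,130:430],None,fx=2.2,fy=2.2,interpolation=cv2.INTER_CUBIC))
```

```text
23.75 [ 0.5254 -0.0064  0.1951] [-0.2235 -0.4461  0.1957]
```

View pics/w16b.png

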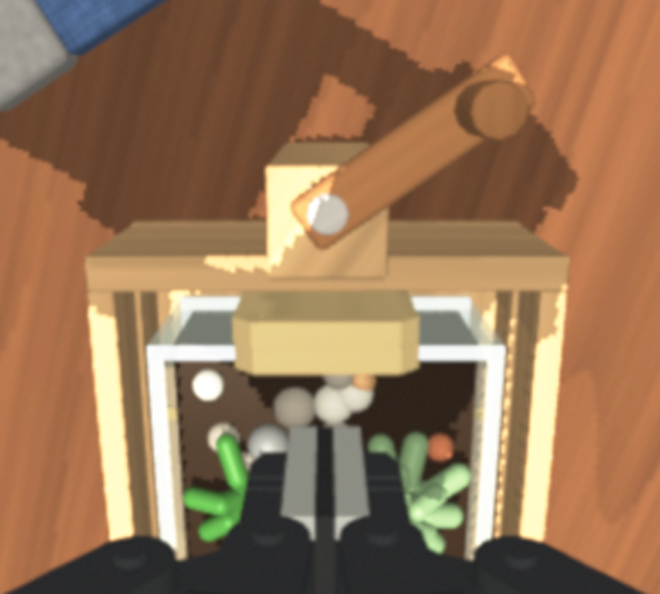

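Run:
```python
from h import *
np.set_printoptions(precision=1,suppress=True)
P=bot.camera_params('wrist'); s=bot.observe(); R=np.array(s['orientation']);t=s['position']
g=lambda x,y:(130+x/2.2,60+y/2.2)
def pr(n,uv,z): print(n,(R.T@(pl('wrist',*uv,z,P)-t))*1000)
for n,x,y,z in (('knob',498,112,.144),('pivot',327,214,.1205),('bar tip',520,75,.119),('in',150,290,.076),('tr',200,345,.078),('p1cam',325,320,.108),('p2far',325,374,.108)): pr(n,g(x,y),z)
```

```text
knob [ 40.9 -68.9  50.1]
pivot [  1.9 -41.8  73.6]
bar tip [ 51.5 -77.8  75.1]
in [-56.6 -10.2 118.2]
tr [-40.4   8.2 116.1]
p1cam [ 1.4 -9.1 86.1]
p2far [ 1.4  7.6 86.1]
```

Knob is at tool (40.9, -68.9) and pivot at (1.7, -41.5), so q≈-0.61. Going behind the knob, lowering, then pushing toward crate +x.

move_arm([
  [4.1,31.2,0,0,0,0,0],
  [4.5,35,0,0,0,0,0],
  [4.5,35,0,0,0,0,0],
  [0,0,0,0,0,0,0],
  [0,0,-25,0,0,0,0],
  [0,0,-25,0,0,0,0],
  [0,0,-14,0,0,0,0],
  [0,0,0,0,0,0,0],
  [0,0,0,0,0,0,0],
])

```text
time_s: 24.7
position: [0.5384, 0.0944, 0.1305]
orientation: [[0.957, 0.29, -0.001], [0.29, -0.957, -0.0], [-0.001, -0.0, -1.0]]
force: [-0.4, -0.4, 0.1]
gripper_width: 0.0002
```

Run:
```python
from h import *
np.set_printoptions(precision=4,suppress=True)
s=bot.observe(); print(s['time_s'],s['position'],s['force'])
im=snap('scene','s17');cv2.imwrite('pics/s17b.png',cv2.resize(im[110:270,180:340],None,fx=3.7,fy=3.7,interpolation=cv2.INTER_CUBIC))
```

```text
24.7 [0.5384 0.0944 0.1305] [-0.4439 -0.4336  0.1142]
```

View pics/s17b.png

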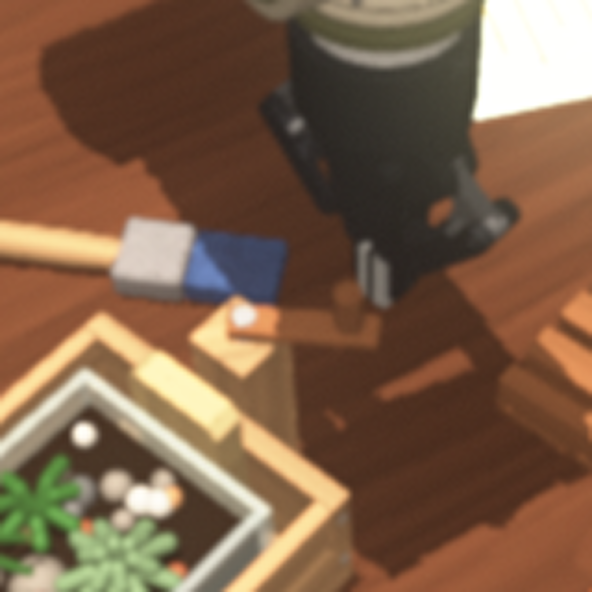

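The shut fingers are just behind the knob. Pushing.

move_arm([
  [1.7,-5.7,0,0,0,0,0],
  [1.7,-5.7,0,0,0,0,0],
  [1.7,-5.7,0,0,0,0,0],
  [1.7,-5.7,0,0,0,0,0],
  [1.7,-5.7,0,0,0,0,0],
  [1.7,-5.7,0,0,0,0,0],
])

```text
time_s: 25.35
position: [0.5488, 0.06, 0.1306]
orientation: [[0.957, 0.291, -0.0], [0.291, -0.957, -0.0], [-0.0, 0.0, -1.0]]
force: [1.3, 0.9, -0.4]
gripper_width: -0.0001
```

move_arm([
  [1.7,-5.7,0,0,0,0,0],
  [1.2,-5.9,0,0,0,0,0],
  [0.8,-6.0,0,0,0,0,0],
  [0.8,-6.0,0,0,0,0,0],
  [0.8,-6.0,0,0,0,0,0],
  [0,0,0,0,0,0,0],
])

```text
time_s: 25.95
position: [0.554, 0.0302, 0.1306]
orientation: [[0.957, 0.29, 0.0], [0.29, -0.957, -0.0], [-0.0, 0.0, -1.0]]
force: [0.5, -0.1, -0.4]
gripper_width: -0.0001
```

Run:
```python
from h import *
np.set_printoptions(precision=4,suppress=True)
s=bot.observe(); print(s['time_s'],s['position'],s['force'])
im=snap('scene','s18');cv2.imwrite('pics/s18b.png',cv2.resize(im[110:270,180:340],None,fx=3.7,fy=3.7,interpolation=cv2.INTER_CUBIC))
im=snap('wrist','w18')
```

```text
25.95 [0.554  0.0302 0.1306] [ 0.5081 -0.0973 -0.4111]
```

View pics/s18b.png

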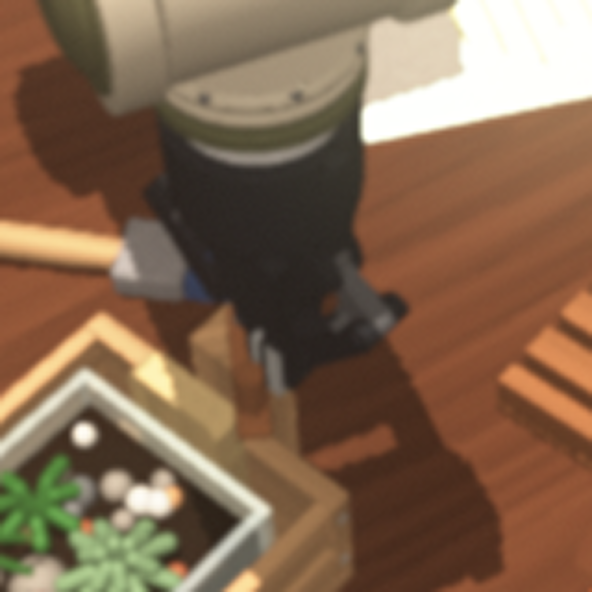

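View pics/w18.png

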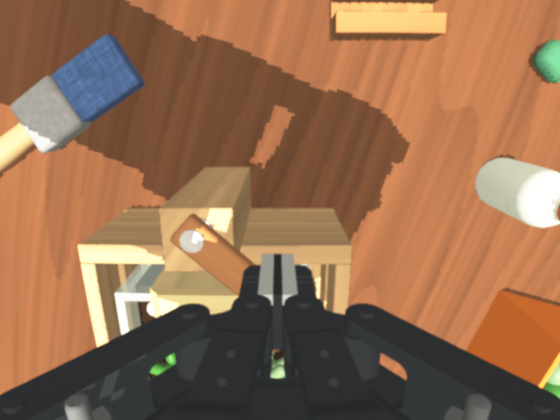

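The button is at q≈0.75. Moving round to the knob's +y side.

move_arm([
  [-1.8,6.0,0,0,0,0,0],
  [13.4,4.1,0,0,0,0,0],
  [13.4,4.1,0,0,0,0,0],
  [0,0,0,0,0,0,0],
  [4.6,-15.3,0,0,0,0,0],
  [4.6,-15.3,0,0,0,0,0],
  [0,0,0,0,0,0,0],
])

```text
time_s: 26.75
position: [0.5884, 0.012, 0.1306]
orientation: [[0.958, 0.288, 0.0], [0.288, -0.958, -0.0], [0.0, 0.001, -1.0]]
force: [-0.7, 0.5, -0.5]
gripper_width: 0.0001
```

move_arm([
  [-5.7,-1.8,0,0,0,0,0],
  [-5.7,-1.8,0,0,0,0,0],
  [-5.7,-1.8,0,0,0,0,0],
  [-5.7,-1.8,0,0,0,0,0],
  [-4.8,-1.4,0,0,0,0,0],
  [-4.8,-1.4,0,0,0,0,0],
  [-3,-0.9,0,0,0,0,0],
  [0,0,0,0,0,0,0],
])

```text
time_s: 27.55
position: [0.5522, 0.0038, 0.1306]
orientation: [[0.957, 0.291, -0.001], [0.291, -0.957, 0.0], [-0.001, -0.0, -1.0]]
force: [-0.5, 1.0, -0.9]
gripper_width: -0.0004
```

Run:
```python
from h import *
np.set_printoptions(precision=4,suppress=True)
s=bot.observe(); print(s['time_s'],s['position'],s['force'])
d=(s['position']-np.array([.5254,-.0064,0]))[:2]; print('tool',d@[.957,.291]*1000,d@[.291,-.957]*1000)
im=snap('wrist','w19')
```

```text
27.55 [0.5522 0.0038 0.1306] [-0.5346  1.0153 -0.9454]
tool 28.5900404547283 -2.0065424031974506
```

View pics/w19.png

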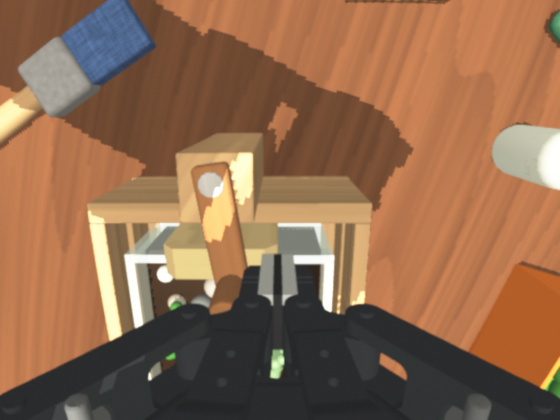

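The button lies almost across the plates, with its bar running from (208,183) down to (230,290). Pushing on to the stop.

move_arm([
  [-2.9,-0.9,0,0,0,0,0],
  [-2.9,-0.9,0,0,0,0,0],
  [0,0,0,0,0,0,0],
])

```text
time_s: 27.9
position: [0.5466, 0.0018, 0.1305]
orientation: [[0.957, 0.291, -0.0], [0.291, -0.957, 0.0], [-0.0, -0.0, -1.0]]
force: [-0.3, 0.3, 0.5]
gripper_width: 0.0001
```

move_arm([
  [-2,-0.6,0,0,0,0,0],
  [0,0,0,0,0,0,0],
])

```text
time_s: 28.1
position: [0.5451, 0.0012, 0.1307]
orientation: [[0.957, 0.291, 0.001], [0.291, -0.957, 0.0], [0.001, 0.0, -1.0]]
force: [1.3, 0.6, -0.4]
gripper_width: 0.0003
```

move_arm([
  [-2,-0.6,0,0,0,0,0],
  [0,0,0,0,0,0,0],
])

```text
time_s: 28.3
position: [0.5443, 0.001, 0.1309]
orientation: [[0.957, 0.29, 0.004], [0.29, -0.957, 0.001], [0.004, 0.001, -1.0]]
force: [8.6, 2.7, -3.6]
gripper_width: -0.0001
```

move_arm([
  [-2,-0.6,0,0,0,0,0],
  [0,0,0,0,0,0,0],
])

```text
time_s: 28.5
position: [0.5435, 0.0008, 0.1312]
orientation: [[0.957, 0.29, 0.008], [0.29, -0.957, 0.001], [0.008, 0.001, -1.0]]
force: [16.8, 5.8, -5.9]
gripper_width: -0.0001
```

At the stop (17 N). Retreating and rising, then a final look.

move_arm([
  [6,1.8,0,0,0,0,0],
  [8,2.4,0,0,0,0,0],
  [10,3,20,0,0,0,0],
  [0,0,40,0,0,0,0],
  [-15,-35,40,0,0,0,0],
  [-15,-35,20,0,0,0,0],
  [0,0,0,0,0,0,0],
  [0,0,0,0,0,0,0],
])

```text
time_s: 29.3
position: [0.5363, -0.0597, 0.2468]
orientation: [[0.957, 0.289, -0.0], [0.289, -0.957, 0.0], [-0.0, -0.0, -1.0]]
force: [0.5, 0.9, -1.6]
gripper_width: -0.0001
```

Run:
```python
from h import *
np.set_printoptions(precision=1,suppress=True)
s=bot.observe(); print(s['time_s'],s['position'],s['force'])
im=snap('wrist','w20'); cv2.imwrite('pics/w20b.png',cv2.resize(im[0:250,130:430],None,fx=2.4,fy=2.4,interpolation=cv2.INTER_CUBIC))
im=snap('scene','s20');cv2.imwrite('pics/s20b.png',cv2.resize(im[130:270,180:400],None,fx=3.6,fy=3.6,interpolation=cv2.INTER_CUBIC))
```

```text
29.3 [ 0.5 -0.1  0.2] [ 0.5  0.9 -1.6]
```

View pics/w20b.png

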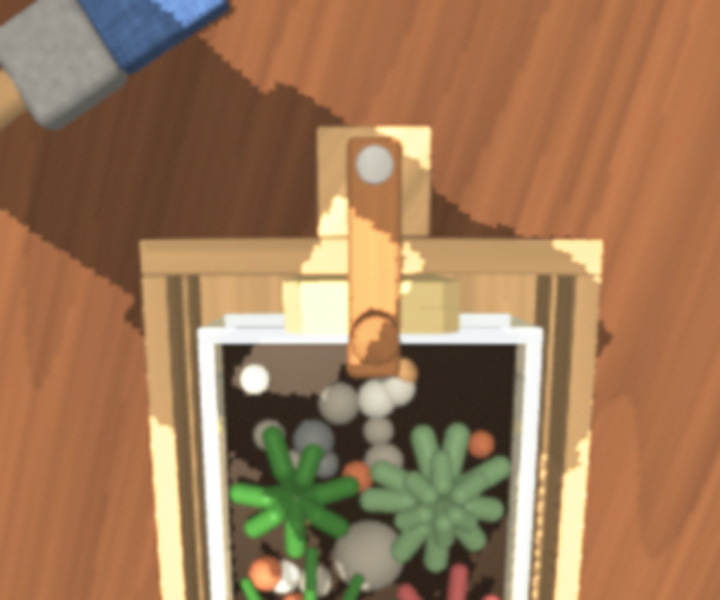

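View pics/s20b.png

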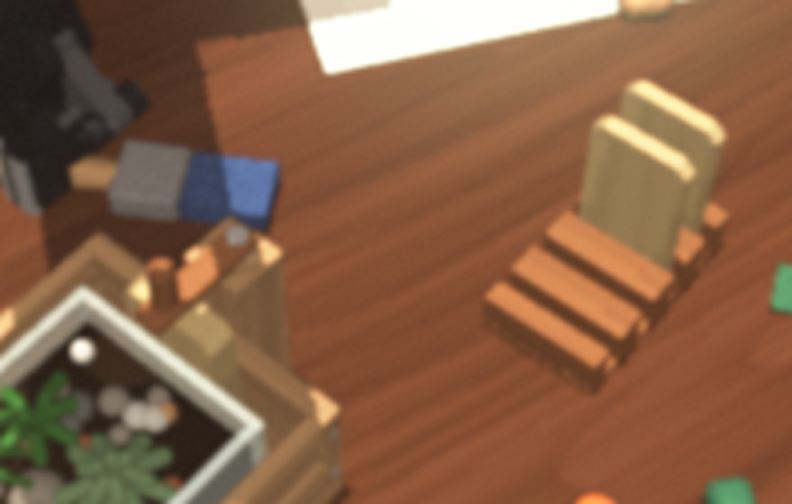

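The button lies square across both plates, with pivot and knob both at u≈375, and the two spares stand upright in the rack. The arm is clear, so I'm handing in.

```bash
python3 -c "
from bench import bot
print(bot.close_job()); print(bot.observe()['time_s'])"
```

```text
the job is handed in; nothing more can be done
None
the job is handed in; nothing more can be done
```

The trough is packed and handed in at about 29 s of the 72 s allowed. The gap measured about 17.7 mm, so I put in two plates, swung the turn-button across them to its stop, and left the two spares in the rack.

**What went wrong on the way:** after release, plate 1 stood about 2 mm off the end board at the top. Pushing its top with plate 2 tipped it over the board's edge. Lowering plate 2 then jammed with up to 46 N at the wrist, so I backed off. I straightened plate 1 by pushing sideways with plate 2's lower edge. The last few millimetres met about 20 N, probably the pads catching plate 1's top corners, so I released plate 2 and it dropped level. I saw no sign of the gripper touching the glass.

**Last checks:**
- **Plates down:** both tops were level, and the shut fingers met them at 108 mm, which means they are on the crate floor. They filled about 16.3 mm of the gap and sat within a few millimetres of its centre line.
- **Button:** it stopped with about 17 N on the fingers, and the last picture shows it square across both plates.
- **Spare plates:** both stand upright in the rack, and the arm is clear of everything.
- **Measurement spread:** gap readings ranged from 17.2 to 18.9 mm between views, but every one pointed to two plates.

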